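# Set out the condiment tray

## Task

Draw the flat wooden tray out from under the steel riser until its front edge lies over the dark strip in the counter, square to the strip. Then set it for the guests: stand every sugar jar from the counter and every shaker from the sprung rail upright on the tray, each with its whole foot on it. Leave the things on top of the riser alone.

Things in the scene. Friction and masses are not known exactly. Their poses are not given: they have to be found in the camera images.
- tray: Flat loose wooden tray, 180 (x) x 320 (y) x 9 mm, 0.45 kg, no rim or handle, on four slippery plastic glides. Origin at the centre of its underside; its -x edge is the front, towards the robot. At the start only the front 75 to 90 mm show, the rest is under the riser. Cannot be gripped or got under; pressed lightly on top (about 10 N) it follows the fingertips by friction.
- tray_front (a point): Middle of the tray's front (-x) edge, at the top face.
- riser: Fixed steel riser (low shelf): 240 deep (x) x 400 wide (y) x 58 mm high, front facing its -x towards the robot, open underneath in front (44 mm high, 372 mm between its side walls). Origin at the centre of its underside. Pitcher, tamper and mug stand on top, 105 to 130 mm behind the front edge.
- strip: Dark steel strip flush in the counter before the riser, 40 (x) x 420 mm (y), parallel to the riser's front. Origin at its centre. The tray's front edge belongs over this strip, which leaves the tray clear of the riser.
- rail: Fixed aluminium shaker rail on the robot's right, 280 long (x, roughly robot-forward) x 82 wide x 46 mm high. Origin under the middle of the row; +y is the tray side. Three bays at x = -85, 0, +85 mm, y = 0, floor 8 mm up, between walls 46 mm high along both long sides, 34 mm blocks between bays. In each a sprung nose on the +y wall snaps into the shaker's neck.
- shaker0: Steel condiment shaker: cylinder 44 mm wide, 101 mm high, 0.16 kg, with a narrower neck 10 to 29 mm above its foot. Origin at the centre of its underside. Starts upright in a rail bay, held at the neck by the sprung nose: a straight upward pull of 10 to 15 N frees it in the first 20 mm; it clears the rail after 46 mm. May be absent.
- jar0: Squat closed glass sugar jar with a flat wooden lid: cylinder 56 mm in diameter (lid 55 mm), 48 mm high, about 0.2 kg. Origin at the centre of its underside, z up. Starts upright on the counter to the robot's left. May be absent.
- shaker1: Steel condiment shaker: cylinder 44 mm wide, 101 mm high, 0.16 kg, with a narrower neck 10 to 29 mm above its foot. Origin at the centre of its underside. Starts upright in a rail bay, held at the neck by the sprung nose: a straight upward pull of 10 to 15 N frees it in the first 20 mm; it clears the rail after 46 mm. May be absent.
- jar1: Squat closed glass sugar jar with a flat wooden lid: cylinder 56 mm in diameter (lid 55 mm), 48 mm high, about 0.2 kg. Origin at the centre of its underside, z up. Starts upright on the counter to the robot's left. May be absent.
- shaker2: Steel condiment shaker: cylinder 44 mm wide, 101 mm high, 0.16 kg, with a narrower neck 10 to 29 mm above its foot. Origin at the centre of its underside. Starts upright in a rail bay, held at the neck by the sprung nose: a straight upward pull of 10 to 15 N frees it in the first 20 mm; it clears the rail after 46 mm. May be absent.
- jar2: Squat closed glass sugar jar with a flat wooden lid: cylinder 56 mm in diameter (lid 55 mm), 48 mm high, about 0.2 kg. Origin at the centre of its underside, z up. Starts upright on the counter to the robot's left. May be absent.
- pitcher: Steel milk pitcher, 72 mm wide, 85 mm high, on top of the riser, not to be disturbed. Origin at the centre of its underside.
- mug: White mug, 76 mm wide, 80 mm high, on top of the riser, not to be disturbed. Origin at the centre of its underside.
- tamper: Steel tamper, 58 mm wide, 70 mm high, on top of the riser, not to be disturbed. Origin at the centre of its underside.
Not all that is in view belongs to the job. Leave any orange look-alike of the shaker2 alone. What is shaped like the jar2 but green is not meant.

How it is judged:
By the outcome, as a careful person would: the job done as asked, in the order asked, and still so for the second after the job is handed in, with the robot touching nothing.
Of jar0, jar1, jar2 only 2 to 3 are there at a start; the rules pass over those that are not, and their reading is None.
Of shaker0, shaker1, shaker2 only 2 to 3 are there at a start; the rules pass over those that are not, and their reading is None.
At some moment in a run one of jar0, jar1, jar2 may be knocked a few centimetres aside while the robot is not near it.
It also fails if it takes over 210 s, if anything falls off the work surface, if the arm or the gripper's body presses on something with over 40 N, if the wrist force passes 120 N, or if a joint passes its speed limit or range.

## Robot

A 7-joint arm with a two-finger parallel gripper is mounted at the origin on the work surface. World frame = base frame: x ahead of the robot, y to its left, z up, the work surface at z = 0. Lengths are in m, angles in rad, forces in N, time in s.
With the tool pointing down it reaches from about 0.35 to 0.9 m from the base axis. Payload 7.2 kg.
Tool frame: the origin (TCP) lies at the very end of the fingers, on their centre line; the grasp point (between the pads) lies env.hold_point_z behind it (env.hold_point_z is the distance from the TCP to the grasp point, in m); x points along the fingers, y is the direction in which the jaws open and shut, and the axes are right-handed (so a half turn about x gives the same grasp; the last joint's range is limited). The gripper opens to 85 mm and grips with 20 to 120 N. Pads are 22 mm wide; open, the fingers measure 114 mm over their backs; the gripper's body (76 mm by 85 mm) begins 54 mm behind the grasp point. The pads swing forward as they close: fully open they stand 13 mm farther back than shut.
Start: joints at [-1.395, 0.411, -0.013, 1.596, 0.006, 1.134, -0.082], TCP at [0.151, 0.607, 0.231] pointing down, gripper open.
Joint ranges: [-2.95, 2.95], [-0.29, 1.99], [-1.47, 1.44], [0.14, 2.54], [-1.03, 4.17], [0.13, 1.85], [-2.86, 2.86]. Speed limits (rad/s): [2.39, 2.39, 3.01, 3.01, 3.14, 3.14, 3.14].

## Interface

Orientations are given as a rotation vector (axis times angle).
In Python, from cell import env gives the robot as it stands.
- The arm moves only by the shell command python3 -m jog 'ROWS'. ROWS is JSON, one flat list of numbers, 7 for each row, row after row: the opening, from -1 (shut) to 1 (fully open), so that 0 is half open, then the shift along the tool's x, y, z in units of 200 mm (1.0 is 200 mm), then the turn, a rotation vector about the tool's x, y, z in units of pi rad (1.0 is pi rad). In form: [grip, tx, ty, tz, rx, ry, rz, grip, tx, ty, tz, rx, ry, rz, ...]. A call has 1 to 12 rows; each row is the pose to reach, as a shift and turn from the pose measured when the call began, along the tool's axes at that moment, turning the shorter way round; what a row does not reach only later rows make up. A row lasts 1/10 s, in which the tool goes at most 50 mm and 8.59 degrees, less where a joint would pass 70% of its speed; a pose out of reach is approached as far as the arm can. A call with a number of a shift or a turn outside -1 to 1 is refused whole. A call with a gripper value outside its range is refused whole. The fingers move at their own pace and stop on an object; the grip force is fixed at half the most. Time passes only in rows, so rows that repeat a pose let the fingers close. It gives the time, the measured TCP pose, the force and the opening at its end, in the units of the state.
- env.get_obs(): the state, without advancing time (a new reading comes with each control period).
- env.grab_frame(name): name is "scene" or "side" or "wrist"; returns a dict with "image" (420x560x3 uint8, red, green, blue), "vfov" (degrees; the focal length in pixels is half the picture's height over the tangent of half this angle, whatever the lens; pixels are square), "cx", "cy" (the principal point, pixels), "world_from_camera" (4x4, takes a point from camera to world coordinates). Camera axes: x right, y up, looking along -z (the intrinsics and any distortion apply to the point x, -y, -z); pixel columns grow to the right and rows downward; lengths in m; the calibration is good to about 2 mm. The wrist camera is an equidistant fisheye: a pixel r from the principal point sees the ray r / f radians off the axis. A picture is of the moment at which its call begins. There is no depth.
- env.sign_off(): hands the job in, once; it reports no verdict.
Trained networks look in the newest picture that a camera, given by its name, has taken for a name from the list of things; names that differ only in an ending like _2 or _b are one class to them, and where a whole thing is asked for, a point or a joint stands for the part that bears it (a point fixed in the world has none). Each returns a list of dicts, best first, with "conf" (0 to 1); they miss things now and then, are a little off and sometimes report something else, mostly with a low value. They report only what shows in the picture. A call takes as long as a camera call. They do not tell look-alikes from the thing itself.
- env.boxes_of(camera, name): "at" ([x, y, z] in m, in world coordinates, good to about 4 mm: the middle of the surface that is visible of it).
The state is a dict: "time": time; "q": joint angles; "qd": joint speeds; "joint_torque": joint torques, N m; "ee_pos": TCP position; "orientation": TCP orientation; "ft_force": force on the tool from outside, world axes, zero at the start; "ft_torque": the same for the moment, N m; "opening": opening from 0.0 (shut) to 1.0 (fully open).
Only numpy, scipy, OpenCV 4.12 (cv2) and the standard library are available. Lean on these libraries where they do the work, as an engineer would, in place of code of your own. Each camera call takes 0.05 s, during which the arm holds its last target. There are 200 camera calls.

## Working session

There is one attempt and no reset: what is moved stays moved. The work goes in short steps, Python scripts to look and compute and a shell command to move; the robot and the scene stay as the last step left them, time stands still between calls to the robot, and variables do not carry over. Pictures are saved under pics/ and viewed, about 12 in all and at most 16, crops included, and the job is handed in when it is done.

```bash
ls; mkdir -p pics
cat > h.py <<'E'
import numpy as np, cv2
from cell import env
from scipy.spatial.transform import Rotation as R
def grab(cam,fn=None):
    f=env.grab_frame(cam)
    if fn: cv2.imwrite('pics/'+fn,cv2.cvtColor(f['image'],cv2.COLOR_RGB2BGR))
    return f
def ray(f,u,v,fish=False):
    foc=210/np.tan(np.radians(f['vfov']/2)); d=np.array([u-f['cx'],v-f['cy']])
    if fish:
        r=np.hypot(*d); t=r/foc; d=np.array([*(d/max(r,1e-9)*np.sin(t)),np.cos(t)])
    else: d=np.array([*(d/foc),1.])
    d=d*[1,-1,-1]; T=np.array(f['world_from_camera']); return T[:3,3],T[:3,:3]@(d/np.linalg.norm(d))
def atz(f,u,v,z,fish=False):
    o,d=ray(f,u,v,fish); return (o+d*(z-o[2])/d[2]).round(4)
def proj(f,p,fish=False):
    T=np.array(f['world_from_camera']); c=T[:3,:3].T@(np.array(p)-T[:3,3]); c=c*[1,-1,-1]
    foc=210/np.tan(np.radians(f['vfov']/2))
    if fish:
        r=np.hypot(c[0],c[1]); k=foc*np.arctan2(r,c[2])/max(r,1e-9); return np.array([f['cx']+k*c[0],f['cy']+k*c[1]]).round(1)
    return np.array([f['cx']+foc*c[0]/c[2],f['cy']+foc*c[1]/c[2]]).round(1)
def to(p,yaw=None):
    "row numbers to get TCP to p, tool straight down with jaw(y) axis at yaw (mod pi)"
    o=env.get_obs(); Rm=R.from_rotvec(o['orientation']); 
    t=Rm.inv().apply(np.array(p)-o['ee_pos'])/0.2; M=Rm.as_matrix()
    if yaw is None: yaw=np.arctan2(M[1,1],M[0,1])
    best=None
    for k in(0,np.pi):
        y=np.array([np.cos(yaw+k),np.sin(yaw+k),0]); x=np.array([0,0,-1.]); z=np.cross(x,y)
        r=(Rm.inv()*R.from_matrix(np.c_[x,y,z])).as_rotvec()/np.pi
        if best is None or np.linalg.norm(r)<np.linalg.norm(best): best=r
    return t.round(3),best.round(4)
E
python3 - <<'E'
from h import *
o=env.get_obs(); print({k:np.round(v,3) for k,v in o.items()}, env.hold_point_z); print(R.from_rotvec(o['orientation']).as_matrix().round(3))
for c in('scene','side','wrist'):
    f=grab(c,c+'0.png'); print(c,f['vfov'],f['cx'],f['cy'],np.array(f['world_from_camera']).round(3).tolist(),[k for k in f])
    for n in('tray','tray_front','riser','strip','rail','shaker0','jar0','pitcher','mug','tamper'):
        print(c,n,[(np.round(b['at'],3).tolist(),round(b['conf'],2)) for b in env.boxes_of(c,n)])
E
```

```text
pics
{'time': np.float64(0.0), 'q': array([-1.395,  0.412, -0.013,  1.597,  0.006,  1.134, -0.082]), 'qd': array([ 0.002,  0.001, -0.   ,  0.001, -0.   , -0.001,  0.   ]), 'joint_torque': array([ 1.0000e-03, -6.0062e+01,  6.8300e-01, -2.9943e+01,  1.4000e-02,
        1.0000e-02,  0.0000e+00]), 'ee_pos': array([0.151, 0.606, 0.23 ]), 'orientation': array([ 0.19 ,  1.562, -0.193]), 'ft_force': array([ 1.528,  0.563, -0.21 ]), 'ft_torque': array([ 0.027, -0.05 ,  0.04 ]), 'opening': np.float64(1.0)} 0.0187
[[-0.     0.241  0.97 ]
 [-0.002  0.97  -0.241]
 [-1.    -0.002  0.   ]]
scene 45.01675290812389 286.0895468008721 197.4718117030672 [[-0.865, -0.392, 0.314, 1.032], [0.502, -0.676, 0.539, 0.676], [0.001, 0.624, 0.782, 1.125], [0.0, 0.0, 0.0, 1.0]] ['image', 'vfov', 'cx', 'cy', 'world_from_camera']
scene tray [([0.589, 0.019, 0.009], 0.57)]
scene tray_front [([0.591, 0.014, 0.007], 0.61)]
scene riser [([0.795, 0.056, 0.061], 0.65)]
scene strip [([0.435, 0.02, 0.003], 0.95)]
scene rail [([0.531, -0.292, 0.038], 0.75)]
scene shaker0 [([0.597, -0.423, 0.069], 0.97), ([0.513, -0.322, 0.09
[... 1144 characters left out ...]
 0.042], 0.66), ([0.607, -0.011, 0.01], 0.2)]
side pitcher [([0.753, -0.111, 0.117], 0.88)]
side mug [([0.745, 0.085, 0.107], 0.78)]
side tamper [([0.743, -0.009, 0.077], 0.94)]
wrist 65.70646984690485 280.593210739184 209.8439749801089 [[0.24, -0.923, -0.3, 0.075], [0.971, 0.228, 0.075, 0.625], [-0.0, -0.309, 0.951, 0.375], [0.0, 0.0, 0.0, 1.0]] ['image', 'vfov', 'cx', 'cy', 'world_from_camera']
wrist tray [([0.554, 0.137, 0.006], 0.49)]
wrist tray_front [([0.556, 0.138, 0.011], 0.48)]
wrist riser []
wrist strip [([0.434, -0.086, 0.002], 0.64)]
wrist rail [([0.573, -0.286, 0.019], 0.64)]
wrist shaker0 []
wrist jar0 [([0.431, 0.31, 0.047], 0.53)]
wrist pitcher []
wrist mug []
wrist tamper []
```

View pics/scene0.png

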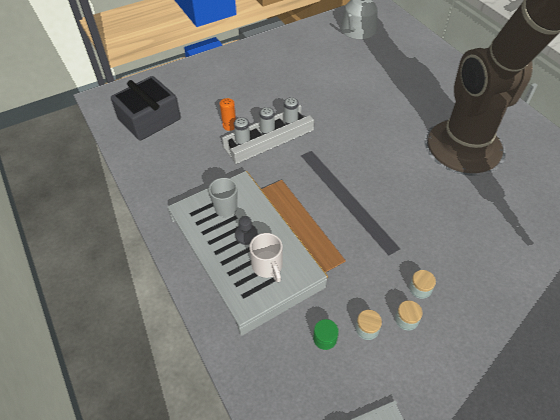

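View pics/side0.png

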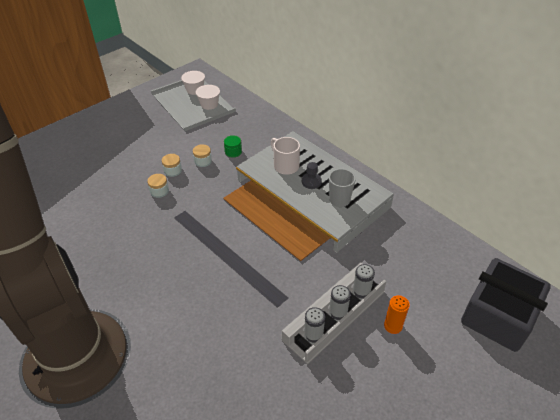

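Both views show three wooden-lid jars: scene (424,280), (410,312), (370,322). The green one is at (326,334). There are three grey shakers in the rail at (291,105), (267,117), (242,128), and the orange one at (228,110) stands outside it. The tray's front edge runs (284,181)–(345,262) and the strip (307,155)–(393,250). Next I'll segment the images to measure these.

```bash
cat > seg.py <<'E'
from h import *
def lines(P): # fit line through points -> yaw deg of edge, mean
    m=P.mean(0); u=np.linalg.svd(P-m)[2][0]; return m.round(4), np.degrees(np.arctan2(u[1],u[0])).round(2)
def segs(cam,f):
    hsv=cv2.cvtColor(f['image'],cv2.COLOR_RGB2HSV)
    wood=cv2.inRange(hsv,(5,90,60),(22,255,255)); dark=cv2.inRange(cv2.cvtColor(f['image'],cv2.COLOR_RGB2GRAY),0,82)
    out=[]
    for name,m,z in(('wood',wood,.048),('dark',dark,0.)):
        n,l,s,c=cv2.connectedComponentsWithStats(m)
        for i in range(1,n):
            if s[i,4]<120: continue
            zz=.009 if name=='wood' and s[i,4]>900 else z
            p=atz(f,*c[i],zz)
            if not(0.3<p[0]<.85 and abs(p[1])<.5): continue
            mm=(l==i).astype(np.uint8); cn=max(cv2.findContours(mm,0,1)[0],key=len)
            rect=cv2.boxPoints(cv2.minAreaRect(cn)); quad=cv2.approxPolyDP(cn,6,True)[:,0]
            out.append((name,s[i,4],p,quad)); print(cam,name,s[i,4],c[i].round(1),p,'quad',[(q.tolist(),atz(f,*q,zz)[:2].tolist()) for q in quad] if s[i,4]>500 else '')
    return out
if __name__=='__main__':
    for c in('scene','side'): segs(c,grab(c))
E
python3 seg.py
```

```text
scene wood 428 [227.5 113.3] [ 0.5877 -0.4505  0.048 ] quad 
scene wood 2506 [302.6 225.6] [0.5929 0.0126 0.009 ] quad [([246, 171], [0.6347, -0.2388]), ([327, 277], [0.6222, 0.178]), ([341, 255], [0.5556, 0.1419]), ([282, 180], [0.5605, -0.1556]), ([261, 189], [0.6292, -0.1563])]
scene wood 375 [423.6 280.1] [0.44   0.3192 0.048 ] quad 
scene wood 418 [409.7 311.6] [0.5209 0.3672 0.048 ] quad 
scene wood 432 [369.  320.9] [0.6157 0.3389 0.048 ] quad 
scene dark 1521 [351.1 203.7] [0.4323 0.0114 0.    ] quad [([302, 155], [0.4541, -0.2186]), ([388, 254], [0.4439, 0.1966]), ([398, 249], [0.4118, 0.1975]), ([311, 151], [0.4215, -0.2191])]
scene dark 148 [219.  224.8] [ 0.785  -0.1093  0.    ] quad 
scene dark 592 [236.9 234.8] [ 0.7575 -0.0553  0.    ] quad [([248, 217], [0.7045, -0.093]), ([208, 241], [0.833, -0.076]), ([235, 233], [0.7594, -0.0631]), ([237, 240], [0.765, -0.0402]), ([215, 254], [0.8343, -0.0298]), ([249, 243], [0.7417, -0.0157]), ([257, 233], [0.7083, -0.0334])]
scene dark 133 [234.7 256.2] [0.7928 0.0019 0.    ] quad 
scene dark 168 [257.6 287.7] [0.7847 0.1126 0.  
[... 1041 characters left out ...]
2 [284.9 215.2] [ 0.6468 -0.0072  0.    ] quad [([224, 199], [0.56, 0.1618]), ([302, 263], [0.5627, -0.1629]), ([331, 237], [0.6837, -0.1532]), ([248, 177], [0.6729, 0.1859]), ([241, 182], [0.643, 0.1835]), ([320, 244], [0.6437, -0.15]), ([300, 260], [0.5658, -0.1522])]
side dark 1807 [232.1 259.3] [ 0.4361 -0.0282  0.    ] quad [([175, 217], [0.4132, 0.2002]), ([276, 306], [0.4234, -0.2139]), ([287, 298], [0.4591, -0.2154]), ([185, 211], [0.4477, 0.2001])]
side dark 247 [349.4 299.7] [ 0.5689 -0.3243  0.    ] quad 
side dark 323 [393.8 319.8] [ 0.6043 -0.4356  0.    ] quad 
side dark 286 [324.7 321.6] [ 0.4793 -0.3257  0.    ] quad 
side dark 219 [302.9 341.8] [ 0.4035 -0.3284  0.    ] quad
```

```bash
python3 -m jog '[0,0,-0.8,0.96,0,0,0, 0,0,-0.8,0.96,0,0,0, 0,0,-0.8,0.96,0,0,0, 0,0,-0.8,0.96,0,0,0, 0,0,-0.8,0.96,0,0,0, 0,0,-0.8,0.96,0,0,0]'; python3 -m jog '[0,0,-0.8,0.96,0,0,0, 0,0,-0.8,0.96,0,0,0, 0,0,-0.8,0.96,0,0,0, 0,0,-0.8,0.96,0,0,0, 0,0,-0.8,0.96,0,0,0, 0,0,-0.8,0.96,0,0,0]'; python3 -c "
from h import *
print(to((.598,-.001,.06),np.radians(91.5)))"
```

```text
time: 2.35
ee_pos: [0.3035, 0.399, 0.2318]
orientation: [0.198, 1.559, -0.2]
ft_force: [0.2, 0.4, 0.0]
opening: 0.499
time: 2.95
ee_pos: [0.4524, 0.1907, 0.2329]
orientation: [0.203, 1.556, -0.207]
ft_force: [-0.3, -0.4, -0.6]
opening: 0.496
(array([ 0.871, -0.736,  0.947]), array([-0.0915,  0.0015,  0.0008]))
```

```bash
python3 -m jog '[0,0,-0.73,0.93,-0.09,0,0, 0,0,-0.73,0.93,-0.09,0,0, 0,0.3,-0.73,0.93,-0.09,0,0, 0,0.6,-0.73,0.93,-0.09,0,0, 0,0.8,-0.73,0.93,-0.09,0,0, 0,0.8,-0.73,0.93,-0.09,0,0, 0,0.8,-0.73,0.93,-0.09,0,0, 0,0.8,-0.73,0.93,-0.09,0,0]'; python3 -c "
from h import *
print(to((.594,-.001,.02),np.radians(91.5)))
f=grab('wrist','w1.png')
print([(b['at'],b['conf']) for b in env.boxes_of('wrist','tray')+env.boxes_of('wrist','riser')])"
```

```text
time: 3.75
ee_pos: [0.5935, -0.0007, 0.0701]
orientation: [-0.019, 1.573, 0.011]
ft_force: [-0.4, -0.0, -0.4]
opening: 0.502
(array([ 0.251, -0.   ,  0.003]), array([-0.0024, -0.0006,  0.0016]))
[([0.6024, 0.0007, 0.0022], 0.75)]
```

View pics/w1.png

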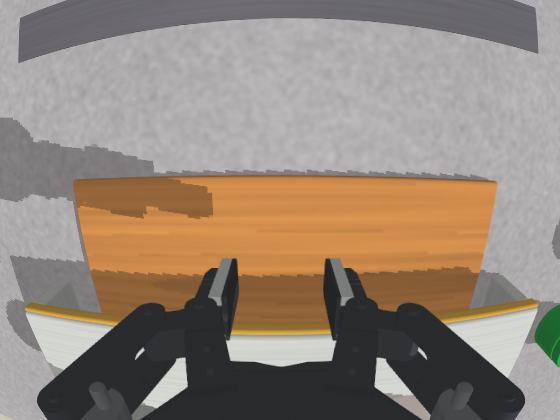

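The wrist view looks as expected. The tray's front edge runs (75,181)–(497,182), the strip shows at the top, the fingertips are over the tray and the riser lip is at the bottom. I'll descend gently to contact.

```bash
python3 -c "
from h import *
f=grab('wrist')
print([atz(f,u,v,.009,1) for u,v in((75,181),(280,176),(497,182))],[atz(f,u,v,0,1) for u,v in((20,14),(20,60),(537,8),(537,53))],[atz(f,u,v,.058,1) for u,v in((28,308),(280,334),(537,304))])"
python3 -m jog '[0,0.15,0,0,0,0,0, 0,0.28,0,0,0,0,0, 0,0.28,0,0,0,0,0]'; python3 -m jog '[0,0.01,0,0,0,0,0, 0,0.02,0,0,0,0,0,0,0.02,0,0,0,0,0]';python3 -m jog '[0,0.01,0,0,0,0,0, 0,0.02,0,0,0,0,0]'
```

```text
[array([ 0.5663, -0.1557,  0.009 ]), array([0.5621, 0.0009, 0.009 ]), array([0.5587, 0.1688, 0.009 ])] [array([ 0.4198, -0.2224,  0.    ]), array([ 0.4623, -0.2187,  0.    ]), array([ 0.4057,  0.2117, -0.    ]), array([0.4474, 0.2096, 0.    ])] [array([ 0.6563, -0.1966,  0.058 ]), array([0.6517, 0.0032, 0.058 ]), array([0.6424, 0.2052, 0.058 ])]
time: 4.25
ee_pos: [0.5944, 0.0047, 0.0185]
orientation: [-0.021, 1.568, 0.019]
ft_force: [0.2, 0.3, -0.3]
opening: 0.496
time: 4.55
ee_pos: [0.5952, 0.005, 0.0158]
orientation: [-0.021, 1.566, 0.019]
ft_force: [-0.3, 0.2, 0.4]
opening: 0.5
time: 4.75
ee_pos: [0.5958, 0.0051, 0.0125]
orientation: [-0.021, 1.564, 0.019]
ft_force: [0.7, -0.7, -0.4]
opening: 0.497
```

```bash
python3 -m jog '[0,0.01,0,0,0,0,0, 0,0.02,0,0,0,0,0, 0,0.025,0,0,0,0,0]';python3 -m jog '[0,0.01,0,0,0,0,0, 0,0.015,0,0,0,0,0]';python3 -m jog '[0,0.01,0,0,0,0,0, 0,0.015,0,0,0,0,0]'
```

```text
time: 5.05
ee_pos: [0.5957, 0.005, 0.0073]
orientation: [-0.021, 1.564, 0.019]
ft_force: [-0.7, 0.3, 9.0]
opening: 0.497
time: 5.25
ee_pos: [0.5972, 0.005, 0.0071]
orientation: [-0.02, 1.562, 0.02]
ft_force: [-8.4, 0.1, 33.8]
opening: 0.498
time: 5.45
ee_pos: [0.5988, 0.0049, 0.0071]
orientation: [-0.019, 1.558, 0.02]
ft_force: [-7.3, 0.6, 35.5]
opening: 0.503
```

```bash
python3 -m jog '[0,-0.005,0,0,0,0,0,0,0.0,0,0,0,0,0]'; python3 -c "
from h import *
o=env.get_obs();print(o['ee_pos'],o['ft_force'],to(o['ee_pos']+np.array([-.04,0,-.001]),np.radians(92)))"
```

```text
time: 5.65
ee_pos: [0.5995, 0.0048, 0.0078]
orientation: [-0.018, 1.557, 0.02]
ft_force: [-1.1, -0.0, -0.1]
opening: 0.503
[0.5995249  0.00480501 0.00778103] [-1.05091091 -0.02872041 -0.07632985] (array([ 0.002,  0.005, -0.2  ]), array([-0.0033,  0.0045, -0.0003]))
```

```bash
python3 -m jog '[0,-0.01,0,0,0,0.0045,0,0,-0.01,0,0,0,0.0045,0,0,-0.01,0,0,0,0.0045,0]'; python3 -m jog '[0,0.01,0,0,0,0,0,0,0.014,0,0,0,0,0]'; python3 -c "
from h import *
o=env.get_obs();print(o['ee_pos'],o['ft_force'],to(o['ee_pos']+np.array([-.04,0,-.001]),np.radians(92)))"
```

```text
time: 5.95
ee_pos: [0.5994, 0.0048, 0.0094]
orientation: [-0.019, 1.571, 0.02]
ft_force: [-0.3, 0.4, -0.5]
opening: 0.5
time: 6.15
ee_pos: [0.5996, 0.0048, 0.0072]
orientation: [-0.019, 1.571, 0.02]
ft_force: [-4.1, -0.2, 17.4]
opening: 0.502
[0.59964248 0.00476844 0.00719783] [-4.0618978  -0.17692228 17.42628386] (array([ 0.005,  0.005, -0.2  ]), array([-0.0032, -0.0001, -0.0003]))
```

```bash
python3 -m jog '[0,0.006,0,-0.03,-0.0005,0,0, 0,0.006,0,-0.07,-0.001,0,0, 0,0.006,0,-0.11,-0.0015,0,0, 0,0.006,0,-0.15,-0.0025,0,0, 0,0.006,0,-0.2,-0.003,0,0]'; python3 -c "
from h import *
o=env.get_obs();print(o['ee_pos'],o['ft_force'],to(o['ee_pos']+np.array([-.04,0,-.001]),np.radians(92)))
f=grab('wrist','w2.png')"
```

```text
time: 6.65
ee_pos: [0.5619, 0.0038, 0.0072]
orientation: [-0.026, 1.566, 0.028]
ft_force: [2.2, 0.5, 8.3]
opening: 0.501
[0.56192459 0.00379009 0.00723338] [2.23009901 0.53011062 8.34486022] (array([ 0.004,  0.007, -0.2  ]), array([-0.0002,  0.0015, -0.0003]))
```

View pics/w2.png

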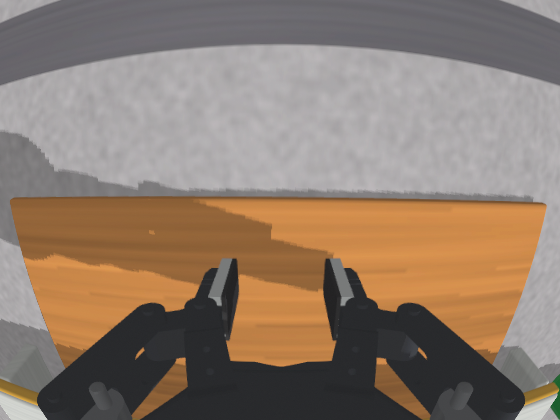

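The tray follows the fingertips. Its front edge is now at (12,200)–(546,204), so I'll keep pulling.

```bash
cat > front.py <<'E'
from h import *
def edge(f,us,inv=False):
    hsv=cv2.cvtColor(f['image'],cv2.COLOR_RGB2HSV); m=cv2.inRange(hsv,(5,90,50),(22,255,255))
    P=[]
    for u in us:
        r=np.where(m[:,u]>0)[0]; P.append(atz(f,u,r[0]-.5,.009,1)[:2])
    return np.array(P)
def strip(f,us):
    g=cv2.cvtColor(f['image'],cv2.COLOR_RGB2GRAY).astype(float); P=[];W=[]
    return g
if __name__=='__main__':
    f=grab('wrist'); P=edge(f,range(60,520,20)); k=np.polyfit(P[:,1],P[:,0],1)
    print('front yaw',np.degrees(np.arctan(-k[0])).round(2),'x at y=0',k[1].round(4),'res',np.std(P[:,0]-np.polyval(k,P[:,1])).round(5))
    o=env.get_obs();print(o['ee_pos'],o['ft_force'],to(o['ee_pos']+np.array([-.04,0,-.001]),np.radians(92)))
E
python3 front.py
python3 -m jog '[0,0.006,0,0,0,0,0,0,0.006,0,-0.03,0,0.001,0, 0,0.005,0,-0.07,0,0.001,0, 0,0.005,0,-0.11,0,0.001,0, 0,0.005,0,-0.15,0,0.001,0, 0,0.005,0,-0.2,0,0.001,0, 0,0.005,0,-0.24,0,0.001,0]'; python3 front.py
```

```text
front yaw 1.49 x at y=0 0.5218 res 0.00015
[0.56022087 0.00370863 0.00721678] [-1.74100556  0.14331464 12.08999997] (array([ 0.005,  0.007, -0.2  ]), array([-0.0003,  0.0006, -0.0004]))
time: 7.45
ee_pos: [0.5142, 0.0021, 0.0072]
orientation: [-0.026, 1.567, 0.028]
ft_force: [1.9, -1.3, 9.1]
opening: 0.501
front yaw 1.18 x at y=0 0.4758 res 0.00014
[0.51292125 0.00199687 0.00721272] [-1.2507408  -0.02793372  9.46803145] (array([ 0.005,  0.007, -0.2  ]), array([-0.0003,  0.0007, -0.0004]))
```

```bash
python3 -m jog '[0,0.006,0,0,0,0,0,0,0.006,0,-0.03,-0.001,0.0005,0, 0,0.005,0,-0.07,-0.002,0.0005,0, 0,0.005,0,-0.11,-0.003,0.0005,0, 0,0.005,0,-0.15,-0.004,0.0005,0, 0,0.005,0,-0.18,-0.005,0.0005,0, 0,0.005,0,-0.195,-0.005,0.0005,0, 0,0.005,0,-0.2,-0.005,0.0005,0]'; python3 front.py; python3 -m jog '[0,-0.1,0,0,0,0,0, 0,-0.4,0,0,0,0,0, 0,-0.7,0,0,0,0,0, 0,-0.8,0,0,0,0,0, 0,-0.8,0,0,0,0,0]'; python3 -c "
from h import *
grab('wrist','w3.png')"
```

```text
time: 8.3
ee_pos: [0.4751, 0.0007, 0.0072]
orientation: [-0.038, 1.565, 0.04]
ft_force: [2.5, 0.7, 8.2]
opening: 0.497
front yaw 1.72 x at y=0 0.4369 res 0.00016
[0.47503591 0.00063763 0.00716384] [ 0.45747055 -0.33513984 10.53211935] (array([ 0.004,  0.01 , -0.2  ]), array([ 0.0046,  0.0017, -0.0005]))
time: 8.85
ee_pos: [0.4773, 0.0005, 0.1722]
orientation: [-0.036, 1.556, 0.041]
ft_force: [-0.2, 0.3, -0.2]
opening: 0.505
```

View pics/w3.png

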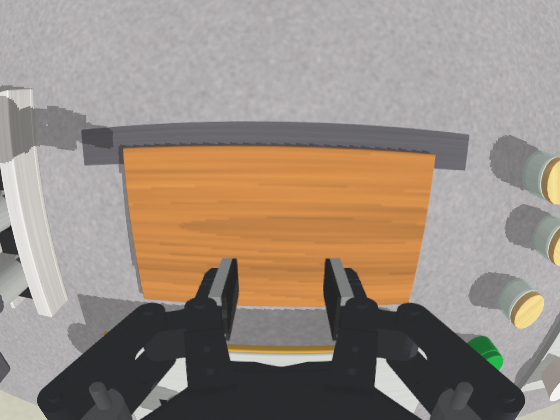

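Tray front edge at (122,149)–(434,155); strip corners at (83,130), (468,134), (84,165), (466,169). I'll compare the two numerically.

Run:
```python
from h import *
from front import edge
f=grab('wrist'); P=edge(f,range(135,425,10)); k=np.polyfit(P[:,1],P[:,0],1); print('tray',np.degrees(-k[0]),k[1])
g=cv2.GaussianBlur(cv2.cvtColor(f['image'],cv2.COLOR_RGB2GRAY),(1,5),0).astype(float); Q=[]
for u in range(150,460,10):
    c=g[105:145,u]; i=np.argmin(np.diff(c)); Q.append(atz(f,u,105+i+.5,0,1)[:2])
Q=np.array(Q); k=np.polyfit(Q[:,1],Q[:,0],1); r=Q[:,0]-np.polyval(k,Q[:,1]); Q=Q[abs(r)<.003]; k=np.polyfit(Q[:,1],Q[:,0],1); print('strip front',np.degrees(-k[0]),k[1],len(Q))
print([atz(f,u,v,0,1) for u,v in((83,130),(468,134),(84,165),(466,169))],[atz(f,u,v,.009,1) for u,v in((122,149),(434,155),(143,299),(410,303))])
for c in('scene','side'):
    from seg import segs
    segs(c,grab(c))
for c in('scene','side'): 
    grab(c); print([(np.round(b['at'],3).tolist(),round(b['conf'],2)) for n in('shaker0','rail') for b in env.boxes_of(c,n)])
```

```text
tray 1.6847304333151505 0.4370087746999208
strip front 2.0092579568724767 0.4145757167455049 31
[array([ 0.421 , -0.2164,  0.    ]), array([0.4055, 0.1984, 0.    ]), array([ 0.46  , -0.2181,  0.    ]), array([0.4439, 0.2026, 0.    ])] [array([ 0.4414, -0.1622,  0.009 ]), array([0.4319, 0.1543, 0.009 ]), array([ 0.6192, -0.1571,  0.009 ]), array([0.6083, 0.1629, 0.009 ])]
scene wood 427 [227.5 113.3] [ 0.5877 -0.4505  0.048 ] quad 
scene wood 6206 [322.6 216. ] [0.529  0.0126 0.009 ] quad [([313, 164], [0.4495, -0.1636]), ([264, 188], [0.62, -0.1553]), ([328, 270], [0.609, 0.1624]), ([382, 239], [0.4339, 0.1551])]
scene wood 373 [423.5 280.1] [0.4401 0.3191 0.048 ] quad 
scene wood 418 [409.7 311.6] [0.5209 0.3672 0.048 ] quad 
scene wood 432 [369.  320.9] [0.6157 0.3389 0.048 ] quad 
scene dark 1314 [345.6 141.2] [ 0.3059 -0.201   0.    ] quad [([333, 114], [0.2709, -0.3249]), ([328, 143], [0.3577, -0.2217]), ([334, 161], [0.3836, -0.149]), ([343, 149], [0.3319, -0.177]), ([348, 173], [0.3744, -0.0881]), ([366, 155], [0.2855, -0.1208]), ([354, 144], [0.2902, -0.1777]), ([364, 118], [
[... 2212 characters left out ...]
, -0.216]), ([287, 297], [0.4611, -0.2132]), ([272, 284], [0.4601, -0.1588]), ([311, 253], [0.6038, -0.1553]), ([267, 287], [0.4447, -0.157]), ([187, 213], [0.4473, 0.1897])]
side dark 239 [349.4 299.7] [ 0.5687 -0.3245  0.    ] quad 
side dark 298 [323.6 321.1] [ 0.4784 -0.3229  0.    ] quad 
side dark 218 [303. 342.] [ 0.4031 -0.3289  0.    ] quad 
[([0.595, -0.424, 0.071], 0.95), ([0.601, -0.319, 0.091], 0.71), ([0.514, -0.321, 0.09], 0.67), ([0.431, -0.326, 0.088], 0.54), ([0.53, 0.013, 0.005], 0.42), ([0.529, -0.292, 0.035], 0.78)]
[([0.499, -0.342, 0.093], 0.88), ([0.411, -0.348, 0.094], 0.84), ([0.58, -0.448, 0.076], 0.7), ([0.579, -0.346, 0.091], 0.69), ([0.472, -0.348, 0.032], 0.9)]
```

The tray is placed: its front edge is at x≈0.437 against the strip centre at 0.434, with yaws of 1.7° and 2.0°. Next are the jars.

```bash
cat > jars.py <<'E'
from h import *
import sys
f=grab('wrist'); hsv=cv2.cvtColor(f['image'],cv2.COLOR_RGB2HSV); m=cv2.inRange(hsv,(10,70,120),(25,255,255))
n,l,s,c=cv2.connectedComponentsWithStats(cv2.morphologyEx(m,cv2.MORPH_OPEN,np.ones((3,3))))
z=float(sys.argv[1]) if len(sys.argv)>1 else .048
for i in range(1,n):
    if s[i,4]>150 and s[i,4]<15000: 
        cn=max(cv2.findContours((l==i).astype(np.uint8),0,1)[0],key=len)[:,0]; P=np.array([atz(f,*q,z,1)[:2] for q in cn]).astype(np.float32)
        (cc,r)=cv2.minEnclosingCircle(P); print(s[i],c[i].round(),'circle',np.round(cc,4),'r',round(r,4))
o=env.get_obs(); print(o['time'],o['ee_pos'],o['opening'])
E
python3 -m jog '[0.6,0,0.95,0.3,0,0,0, 0.6,0,0.95,0.3,0,0,0, 0.6,0,0.95,0.3,0,0,0, 0.6,0,0.95,0.3,0,0,0, 0.6,0,0.95,0.3,0,0,0]'; python3 jars.py; python3 -c "
from h import *
print(to((.61,.336,.13),np.radians(90)))"
```

```text
time: 9.85
ee_pos: [0.5244, 0.2012, 0.166]
orientation: [-0.043, 1.567, 0.049]
ft_force: [-0.8, 0.3, -0.5]
opening: 0.797
[ 392   82   59   63 2944] [421. 113.] circle [0.4384 0.3159] r 0.0286
[ 428  178   51   57 2268] [453. 206.] circle [0.5189 0.363 ] r 0.0298
[ 389  268   45   46 1373] [413. 288.] circle [0.6132 0.3348] r 0.0304
[   0  282  150   30 1001] [ 77. 298.] circle [ 0.6507 -0.0439] r 0.1166
[208 310  62  10 468] [239. 315.] circle [0.6442 0.1661] r 0.031
9.9 [0.52406574 0.19692112 0.16579105] 0.7995856189184748
(array([0.181, 0.67 , 0.467]), array([ 0.0176,  0.0009, -0.0005]))
```

```bash
python3 -m jog '[0.6,0.15,0.67,0.48,0.0176,0,0, 0.6,0.15,0.67,0.48,0.0176,0,0,0.6,0.15,0.67,0.48,0.0176,0,0,0.6,0.15,0.67,0.48,0.0176,0,0,0.6,0.15,0.67,0.48,0.0176,0,0]'; python3 -c "
from h import *
print(to((.6133,.335,.014),np.radians(90)))"
```

```text
time: 10.4
ee_pos: [0.6125, 0.338, 0.1339]
orientation: [-0.001, 1.57, 0.002]
ft_force: [-0.6, 0.3, -0.2]
opening: 0.805
(array([ 0.6  , -0.015,  0.004]), array([ 0.0008,  0.0002, -0.0002]))
```

```bash
python3 -m jog '[0.6,0.0,-0.015,0.004,0,0,0,0.6,0.2,-0.015,0.004,0,0,0,0.6,0.4,-0.015,0.004,0,0,0, 0.6,0.6,-0.015,0.004,0,0,0, 0.6,0.6,-0.015,0.004,0,0,0,-1,0.6,-0.015,0.004,0,0,0,-1,0.6,-0.015,0.004,0,0,0,-1,0.6,-0.015,0.004,0,0,0,-1,0.6,-0.015,0.004,0,0,0,-1,0.6,-0.015,0.004,0,0,0]'; python3 -m jog '[-1,-0.1,0,0,0,0,0,-1,-0.25,0,0,0,0,0,-1,-0.4,0,0,0,0,0,-1,-0.4,0,0,0,0,0]'; python3 -c "
from h import *
print(to((.575,.118,.1),np.radians(91.5)))"
```

```text
time: 11.4
ee_pos: [0.6138, 0.3352, 0.015]
orientation: [-0.001, 1.569, 0.003]
ft_force: [0.5, 0.9, -1.2]
opening: 0.634
time: 11.8
ee_pos: [0.6164, 0.3364, 0.1003]
orientation: [0.003, 1.562, 0.006]
ft_force: [1.2, -0.2, -1.7]
opening: 0.635
(array([-0.006, -1.091, -0.209]), array([-0.0076,  0.0028, -0.0017]))
```

```bash
python3 -m jog '[-1,0,-0.1,-0.02,-0.002,0.002,-0.0015, -1,0,-0.3,-0.06,-0.004,0.003,-0.0015,-1,0,-0.5,-0.1,-0.007,0.003,-0.0015,-1,0,-0.7,-0.14,-0.007,0.003,-0.0015,-1,0,-0.9,-0.18,-0.0076,0.003,-0.0015,-1,0,-0.97,-0.2,-0.0076,0.003,-0.0015,-1,0,-1,-0.209,-0.0076,0.003,-0.0015]'; python3 -c "
from h import *
print(to((.575,.118,.027),np.radians(91.5)))"
```

```text
time: 12.5
ee_pos: [0.5742, 0.1332, 0.0984]
orientation: [-0.018, 1.573, 0.018]
ft_force: [-0.0, 0.3, -2.1]
opening: 0.634
(array([ 0.357, -0.076,  0.003]), array([-0.0011, -0.0006,  0.0001]))
```

```bash
python3 -m jog '[-1,0.05,-0.076,0.003,0,0,0,-1,0.15,-0.076,0.003,0,0,0,-1,0.25,-0.076,0.003,0,0,0,-1,0.33,-0.076,0.003,0,0,0,-1,0.35,-0.076,0.003,0,0,0,-1,0.355,-0.076,0.003,0,0,0,-1,0.36,-0.076,0.003,0,0,0]'; python3 -m jog '[-1,0.006,0,0,0,0,0,-1,0.01,0,0,0,0,0]'
```

```text
time: 13.2
ee_pos: [0.5755, 0.1187, 0.0268]
orientation: [-0.018, 1.572, 0.019]
ft_force: [0.1, 0.2, -1.5]
opening: 0.632
time: 13.4
ee_pos: [0.576, 0.1191, 0.0255]
orientation: [-0.018, 1.57, 0.019]
ft_force: [-0.1, 0.9, -2.4]
opening: 0.636
```

```bash
python3 -m jog '[-1,0.006,0,0,0,0,0,-1,0.01,0,0,0,0,0]'
```

```text
time: 13.6
ee_pos: [0.5763, 0.1192, 0.0239]
orientation: [-0.018, 1.57, 0.019]
ft_force: [-0.3, 0.8, 4.7]
opening: 0.636
```

```bash
python3 -m jog '[-1,0.004,0,0,0,0,0,-1,0.005,0,0,0,0,0]'; python3 -m jog '[0.5,0,0,0,0,0,0,0.5,0,0,0,0,0,0,0.5,0,0,0,0,0,0,0.5,-0.2,0,0,0,0,0,0.5,-0.4,0,0,0,0,0,0.6,-0.45,0,0,0,0,0,0.6,-0.45,0,0,0,0,0]'; python3 jars.py; python3 -c "
from h import *
print(to((.519,.3635,.11),np.radians(90)))"
```

```text
time: 13.8
ee_pos: [0.5766, 0.1192, 0.0238]
orientation: [-0.018, 1.569, 0.02]
ft_force: [-2.6, -0.0, 8.3]
opening: 0.634
time: 14.5
ee_pos: [0.5778, 0.1195, 0.1157]
orientation: [-0.017, 1.565, 0.021]
ft_force: [-0.1, 0.1, -0.5]
opening: 0.801
[ 504   28   52   66 2707] [530.  61.] circle [0.4404 0.314 ] r 0.0312
[ 536  132   24   61 1188] [549. 163.] circle [0.5207 0.3561] r 0.0283
[   0  278  164   26 1340] [ 85. 292.] circle [ 0.6509 -0.075 ] r 0.1013
[ 211  296  140   12 1281] [280. 302.] circle [0.6479 0.1208] r 0.0554
14.55 [0.57664593 0.11931312 0.11404156] 0.8013465234985475
(array([ 0.022,  1.227, -0.259]), array([ 0.0076,  0.0009, -0.0006]))
```

```bash
python3 -m jog '[0.6,-0.05,1,-0.259,0.0076,0,0,0.6,-0.05,1,-0.259,0.0076,0,0,0.6,-0.05,1,-0.259,0.0076,0,0,0.6,-0.05,1,-0.259,0.0076,0,0,0.6,-0.05,1,-0.259,0.0076,0,0]'; python3 jars.py;  python3 -c "
from h import *
print(to((.519,.3635,.014),np.radians(90)))"
```

```text
time: 15.05
ee_pos: [0.5156, 0.3258, 0.1221]
orientation: [-0.004, 1.572, 0.011]
ft_force: [-0.7, 0.2, 0.1]
opening: 0.801
[ 229   70   82   81 5180] [270. 110.] circle [0.439  0.3177] r 0.0274
[ 298  187   74   73 4204] [335. 223.] circle [0.5189 0.3652] r 0.0284
[  0 319  81  21 517] [ 40. 330.] circle [0.6485 0.0565] r 0.0682
15.1 [0.51651788 0.32334866 0.122027  ] 0.7981017532281368
(array([0.541, 0.199, 0.014]), array([ 0.0025, -0.0002, -0.0007]))
```

Jars A and B haven't moved. Picking B.

```bash
python3 -m jog '[0.6,0.0,0.2,0.014,0.0025,0,0,0.6,0.1,0.2,0.014,0.0025,0,0,0.6,0.3,0.203,0.014,0.0025,0,0, 0.6,0.5,0.203,0.014,0.0025,0,0, 0.6,0.54,0.203,0.014,0.0025,0,0, 0.6,0.54,0.203,0.014,0.0025,0,0,-1,0.54,0.203,0.014,0.0025,0,0,-1,0.54,0.203,0.014,0.0025,0,0,-1,0.54,0.203,0.014,0.0025,0,0,-1,0.54,0.203,0.014,0.0025,0,0,-1,0.54,0.203,0.014,0.0025,0,0]'; python3 -m jog '[-1,-0.1,0,0,0,0,0,-1,-0.25,0,0,0,0,0,-1,-0.4,0,0,0,0,0,-1,-0.4,0,0,0,0,0]'; python3 -c "
from h import *
print(to((.475,.118,.1),np.radians(91.5)))"
```

```text
time: 16.2
ee_pos: [0.5199, 0.3646, 0.0157]
orientation: [0.003, 1.57, 0.003]
ft_force: [-1.2, -1.2, 6.7]
opening: 0.632
time: 16.6
ee_pos: [0.5221, 0.3658, 0.1004]
orientation: [0.007, 1.564, 0.006]
ft_force: [0.7, -0.4, -1.7]
opening: 0.632
(array([-0.01 , -1.239, -0.235]), array([-0.0084,  0.0023, -0.0026]))
```

```bash
python3 -m jog '[-1,0,-0.1,-0.02,-0.002,0.002,-0.0025, -1,0,-0.3,-0.06,-0.004,0.0025,-0.0025,-1,0,-0.5,-0.1,-0.007,0.0025,-0.0025,-1,0,-0.7,-0.14,-0.008,0.0025,-0.0025,-1,0,-0.9,-0.18,-0.008,0.0025,-0.0025,-1,0,-1,-0.235,-0.0084,0.0025,-0.0025]'; python3 -c "
from h import *
print(to((.475,.118,.027),np.radians(91.5)))"
```

```text
time: 17.2
ee_pos: [0.4738, 0.1606, 0.0977]
orientation: [-0.019, 1.573, 0.016]
ft_force: [-0.0, 0.2, -0.7]
opening: 0.634
(array([ 0.354, -0.213,  0.002]), array([-0.0013, -0.0008,  0.0006]))
```

```bash
python3 -m jog '[-1,0,-0.1,0.002,0,0,0,-1,0,-0.2,0.002,0,0,0,-1,0.1,-0.213,0.003,0,0,0,-1,0.2,-0.213,0.003,0,0,0,-1,0.3,-0.213,0.003,0,0,0,-1,0.34,-0.213,0.003,0,0,0,-1,0.355,-0.213,0.003,0,0,0,-1,0.36,-0.213,0.003,0,0,0]'; python3 -m jog '[-1,0.008,0,0,0,0,0,-1,0.013,0,0,0,0,0]';python3 -m jog '[-1,0.004,0,0,0,0,0,-1,0.006,0,0,0,0,0]'
```

```text
time: 18.0
ee_pos: [0.475, 0.1176, 0.0258]
orientation: [-0.019, 1.574, 0.015]
ft_force: [0.6, -0.2, -2.1]
opening: 0.635
time: 18.2
ee_pos: [0.4755, 0.1177, 0.0246]
orientation: [-0.018, 1.573, 0.016]
ft_force: [-5.6, -2.3, 22.2]
opening: 0.632
time: 18.4
ee_pos: [0.4763, 0.1179, 0.0247]
orientation: [-0.017, 1.571, 0.016]
ft_force: [-2.9, -2.2, 15.6]
opening: 0.631
```

Seated on the tray. Release and go to A.

```bash
python3 -m jog '[0.5,-0.003,0,0,0,0,0,0.5,-0.003,0,0,0,0,0,0.5,-0.003,0,0,0,0,0,0.5,-0.2,0,0,0,0,0,0.5,-0.4,0,0,0,0,0,0.6,-0.48,0,0,0,0,0,0.6,-0.48,0,0,0,0,0]'; python3 -c "
from h import *
print(to((.439,.317,.12),np.radians(90)))"
```

```text
time: 19.1
ee_pos: [0.4779, 0.1185, 0.1231]
orientation: [-0.016, 1.566, 0.018]
ft_force: [0.6, -1.0, -0.2]
opening: 0.795
(array([ 0.016,  0.996, -0.173]), array([ 0.0069,  0.0015, -0.0004]))
```

```bash
python3 -m jog '[0.6,0,0.98,-0.16,0.0076,0,0,0.6,0,0.98,-0.16,0.0076,0,0,0.6,0,0.98,-0.16,0.0076,0,0,0.6,0,0.98,-0.16,0.0076,0,0,0.6,0,0.98,-0.16,0.0076,0,0]'; python3 jars.py;  python3 -c "
from h import *
print(to((.439,.317,.014),np.radians(90)))"
```

```text
time: 19.6
ee_pos: [0.4384, 0.3215, 0.1219]
orientation: [-0.003, 1.568, 0.009]
ft_force: [-0.2, 0.4, -0.0]
opening: 0.797
[ 237  181   77   74 4414] [275. 218.] circle [0.4381 0.3173] r 0.0281
[    0   199   127   155 12821] [ 53. 268.] circle [0.5023 0.0823] r 0.1281
[  0 359  49  19 279] [ 24. 369.] circle [ 0.6525 -0.0163] r 0.0528
[128 391  34  10 222] [145. 395.] circle [0.6463 0.1734] r 0.0233
19.65 [0.43956762 0.31737538 0.12170132] 0.8015502365896751
(array([ 0.538, -0.003, -0.004]), array([ 0.0015,  0.0009, -0.0004]))
```

```bash
python3 -m jog '[0.6,0.1,0,-0.004,0,0.0009,0,0.6,0.3,0,-0.004,0,0.0009,0, 0.6,0.5,0,-0.004,0,0.0009,0, 0.6,0.538,0,-0.004,0,0.0009,0, 0.6,0.538,0,-0.004,0,0.0009,0,-1,0.538,0,-0.004,0,0.0009,0,-1,0.538,0,-0.004,0,0.0009,0,-1,0.538,0,-0.004,0,0.0009,0,-1,0.538,0,-0.004,0,0.0009,0,-1,0.538,0,-0.004,0,0.0009,0]'; python3 -m jog '[-1,-0.1,0,0,0,0,0,-1,-0.25,0,0,0,0,0,-1,-0.45,0,0,0,0,0,-1,-0.5,0,0,0,0,0,-1,-0.5,0,0,0,0,0]'; python3 -c "
from h import *
print(to((.526,.035,.12),np.radians(91.5)))"
```

```text
time: 20.65
ee_pos: [0.4401, 0.3181, 0.0157]
orientation: [-0.001, 1.569, 0.006]
ft_force: [0.5, -0.7, 8.2]
opening: 0.633
time: 21.15
ee_pos: [0.4408, 0.3187, 0.1177]
orientation: [0.001, 1.566, 0.008]
ft_force: [-0.6, 0.2, -2.2]
opening: 0.631
(array([-0.018, -1.42 ,  0.42 ]), array([-0.0069,  0.0016, -0.0019]))
```

```bash
python3 -m jog '[-1,0,-0.1,0.04,-0.002,0.0015,-0.002, -1,0,-0.3,0.1,-0.004,0.0015,-0.002,-1,0,-0.5,0.2,-0.006,0.0015,-0.002,-1,0,-0.7,0.3,-0.007,0.0015,-0.002,-1,0,-0.9,0.4,-0.007,0.0015,-0.002,-1,0,-1,0.42,-0.007,0.0015,-0.002,-1,0,-1,0.42,-0.007,0.0015,-0.002]'; python3 -c "
from h import *
print(to((.526,.035,.027),np.radians(91.5)))"
```

```text
time: 21.85
ee_pos: [0.5255, 0.1143, 0.1152]
orientation: [-0.018, 1.573, 0.014]
ft_force: [0.1, -0.5, -1.6]
opening: 0.632
(array([ 0.442, -0.395, -0.005]), array([-0.0018, -0.0006,  0.0009]))
```

```bash
python3 -m jog '[-1,0,-0.15,-0.003,-0.001,0,0,-1,0,-0.35,-0.003,-0.0018,0,0,-1,0,-0.395,-0.003,-0.0018,0,0,-1,0.1,-0.395,-0.003,-0.0018,0,0,-1,0.2,-0.395,-0.003,-0.0018,0,0,-1,0.3,-0.395,-0.003,-0.0018,0,0,-1,0.4,-0.395,-0.003,-0.0018,0,0,-1,0.44,-0.395,-0.003,-0.0018,0,0,-1,0.445,-0.395,-0.003,-0.0018,0,0]'; python3 -m jog '[-1,0.006,0,0,0,0,0,-1,0.009,0,0,0,0,0]';python3 -m jog '[-1,0.004,0,0,0,0,0,-1,0.006,0,0,0,0,0]'
```

```text
time: 22.75
ee_pos: [0.5253, 0.036, 0.0253]
orientation: [-0.024, 1.575, 0.019]
ft_force: [-0.1, -0.7, -0.9]
opening: 0.633
time: 22.95
ee_pos: [0.5256, 0.0361, 0.0247]
orientation: [-0.023, 1.575, 0.019]
ft_force: [-5.0, -2.8, 17.7]
opening: 0.635
time: 23.15
ee_pos: [0.5258, 0.0362, 0.0247]
orientation: [-0.023, 1.574, 0.02]
ft_force: [-4.7, -2.2, 16.0]
opening: 0.636
```

```bash
python3 -m jog '[0.4,-0.003,0,0,0,0,0,0.4,-0.003,0,0,0,0,0,0.4,-0.003,0,0,0,0,0,0.4,-0.2,0,0,0,0,0,0.4,-0.4,0,0,0,0,0,0.4,-0.6,0,0,0,0,0,0.4,-0.8,0,0,0,0,0,0.4,-0.9,0,0,0,0,0,0.4,-0.9,0,0,0,0,0]'; python3 -m jog '[0.4,-0.2,-1,0,0,0,0,0.4,-0.2,-1,0,0,0,0,0.4,-0.2,-1,0,0,0,0,0.4,-0.2,-1,0,0,0,0,0.4,-0.2,-1,0,0,0,0]'; python3 -c "
from h import *
f=grab('wrist','w4.png')
print([(np.round(b['at'],3).tolist(),round(b['conf'],2)) for n in('shaker0','rail') for b in env.boxes_of('wrist',n)])
print(to((.5,-.335,.23),np.radians(90)))"
```

```text
time: 24.05
ee_pos: [0.5282, 0.037, 0.2079]
orientation: [-0.022, 1.568, 0.021]
ft_force: [-0.0, 0.2, -0.3]
opening: 0.703
time: 24.55
ee_pos: [0.5325, -0.1706, 0.2485]
orientation: [-0.018, 1.567, 0.011]
ft_force: [0.3, -1.3, 0.7]
opening: 0.702
[([0.504, -0.325, 0.102], 0.75), ([0.589, -0.326, 0.1], 0.72), ([0.584, -0.429, 0.072], 0.68), ([0.424, -0.33, 0.103], 0.55), ([0.485, -0.306, 0.043], 0.66), ([0.519, 0.026, 0.054], 0.33)]
(array([ 0.084, -0.858, -0.188]), array([ 0.0084,  0.0003, -0.    ]))
```

View pics/w4.png

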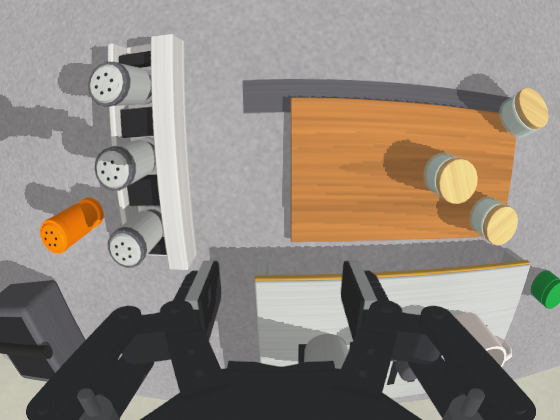

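Shaker tops are at (108,84), (113,168) and (127,247). The jars on the tray show lids at (458,181), (501,225) and (530,112). The last one looks displaced towards the tray's corner, so I'll measure it.

Run:
```python
from h import *
f=grab('wrist')
for u,v in((458,181),(501,225),(530,112)): print('jar',atz(f,u,v,.057,1))
for u,v in((108,84),(113,168),(127,247)): print('shaker',atz(f,u,v,.109,1))
for u,v in((292,97),(291,240),(515,103),(508,240)): print('tray',atz(f,u,v,.009,1))
for c in('scene','side'):
    f=grab(c,c+'5.png')
    hsv=cv2.cvtColor(f['image'],cv2.COLOR_RGB2HSV)
    print(c,[(np.round(b['at'],3).tolist(),round(b['conf'],2)) for b in env.boxes_of(c,'jar0')])
a=cv2.imread('pics/scene5.png')[130:350,200:460];b=cv2.imread('pics/side5.png')[110:330,120:380]
cv2.imwrite('pics/c5.png',np.hstack([cv2.resize(x,None,fx=1.5,fy=1.5,interpolation=2) for x in(a,b)]))
```

```text
jar [0.5223 0.0437 0.057 ]
jar [0.5762 0.1261 0.057 ]
jar [0.4258 0.1466 0.057 ]
shaker [ 0.4278 -0.3266  0.109 ]
shaker [ 0.5086 -0.325   0.109 ]
shaker [ 0.5912 -0.3198  0.109 ]
tray [ 0.4422 -0.1524  0.009 ]
tray [ 0.6192 -0.1473  0.009 ]
tray [0.414  0.1592 0.009 ]
tray [0.6182 0.191  0.009 ]
scene [([0.717, 0.315, 0.048], 0.95), ([0.44, 0.156, 0.049], 0.91), ([0.531, 0.046, 0.058], 0.81), ([0.585, 0.129, 0.058], 0.66), ([0.763, -0.098, 0.114], 0.59), ([0.526, -0.01, 0.01], 0.39)]
side [([0.421, 0.136, 0.049], 0.98), ([0.515, 0.022, 0.056], 0.89), ([0.703, 0.295, 0.043], 0.62)]
```

View pics/c5.png

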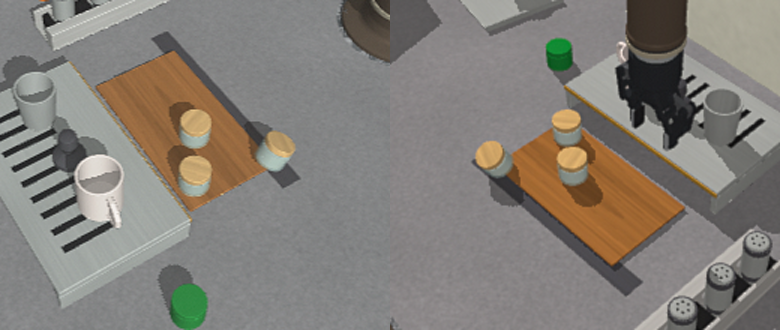

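Jar B has been knocked off the tray's front-left corner. It now leans against the tray's edge at about (0.43, 0.147). I'll look from closer and mend this first.

```bash
python3 -m jog '[0.6,0,1,-0.1,0,0,0,0.6,0,1,-0.2,0,0,0,0.6,0,1,-0.3,0,0,0,0.6,0,1,-0.3,0,0,0,0.6,0,1,-0.3,0,0,0]'; python3 -m jog '[0.6,0,0.5,-0.1,0,0,0,0.6,0.2,0.5,-0.1,0,0,0,0.6,0.3,0.5,-0.1,0,0,0,0.6,0.3,0.5,-0.1,0,0,0]'; python3 -c "
from h import *
f=grab('wrist','w6.png'); cv2.imwrite('pics/w6.png',cv2.imread('pics/w6.png')[60:360,100:460].repeat(2,0).repeat(2,1))
print(to((.43,.147,.2),np.radians(91.8)))"
```

```text
time: 25.45
ee_pos: [0.4652, 0.0428, 0.2472]
orientation: [-0.028, 1.57, 0.031]
ft_force: [0.8, -0.4, 0.5]
opening: 0.8
time: 25.85
ee_pos: [0.4384, 0.1444, 0.1842]
orientation: [-0.035, 1.575, 0.035]
ft_force: [1.2, -0.3, -0.0]
opening: 0.802
(array([-0.07 ,  0.023, -0.05 ]), array([ 0.0031, -0.0008, -0.    ]))
```

View pics/w6.png

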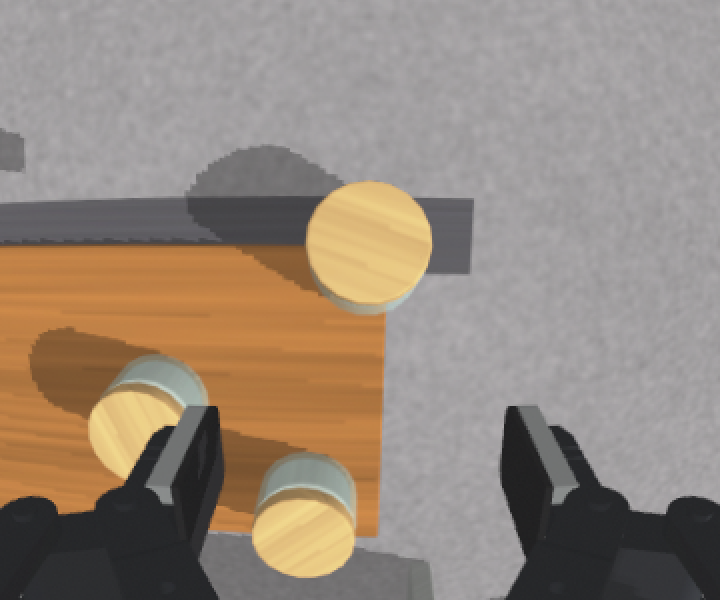

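Run:
```python
from h import *
from scipy.optimize import brentq
f=grab('wrist')
xe=atz(f,225,182,.009,1); print('edge',xe, atz(f,107,182,.009,1),'strip',atz(f,330,159,0,1),atz(f,330,196,0,1))
xe=xe[0]+(xe[1]-.147)*.03
def jar(xl):
    t=np.arctan2(.009,xe-xl); lo=np.array([xl,0]); b=lo+.028*np.array([np.cos(t),np.sin(t)]); return t,b,b+.048*np.array([-np.sin(t),np.cos(t)])
def err(xl):
    t,b,l=jar(xl); return proj(f,(l[0],.147,l[1]),1)[1]-181.5
for xl in np.linspace(xe-.05,xe-.025,8):
    t,b,l=jar(xl); rear=b+.028*np.array([np.cos(t),np.sin(t)]); top=l-.0275*np.array([np.cos(t),np.sin(t)]); bk=l+.0275*np.array([np.cos(t),np.sin(t)])
    print(xl.round(4),np.degrees(t).round(1),'lid',l.round(4),proj(f,(l[0],.147,l[1]),1),'lidfront',proj(f,(top[0],.147,top[1]),1)[1],'(150.5) lidback',proj(f,(bk[0],.147,bk[1]),1)[1],'(212) rearbase',proj(f,(rear[0],.147,rear[1]),1)[1],'(216.5)')
print(proj(f,(.42,.147,.05),1),proj(f,(.42,.152,.05),1))
```

```text
edge [0.4382 0.0854 0.009 ] [ 0.4412 -0.0518  0.009 ] strip [0.4113 0.192  0.    ] [0.4508 0.1952 0.    ]
0.3864 10.2 lid [0.4054 0.0522] [287.8 159. ] lidfront 127.4 (150.5) lidback 190.7 (212) rearbase 187.6 (216.5)
0.3899 11.0 lid [0.4083 0.0525] [287.6 162.3] lidfront 130.7 (150.5) lidback 194.0 (212) rearbase 191.1 (216.5)
0.3935 11.9 lid [0.411  0.0527] [287.5 165.5] lidfront 134.0 (150.5) lidback 197.2 (212) rearbase 194.6 (216.5)
0.3971 12.9 lid [0.4136 0.053 ] [287.3 168.5] lidfront 137.0 (150.5) lidback 200.2 (212) rearbase 198.0 (216.5)
0.4006 14.1 lid [0.4161 0.0534] [287.2 171.3] lidfront 139.9 (150.5) lidback 203.0 (212) rearbase 201.4 (216.5)
0.4042 15.6 lid [0.4182 0.0538] [287.1 173.8] lidfront 142.6 (150.5) lidback 205.6 (212) rearbase 204.9 (216.5)
0.4078 17.5 lid [0.4201 0.0542] [287. 176.] lidfront 144.9 (150.5) lidback 207.8 (212) rearbase 208.2 (216.5)
0.4114 19.8 lid [0.4214 0.0546] [286.9 177.7] lidfront 146.7 (150.5) lidback 209.4 (212) rearbase 211.6 (216.5)
[286.9 175. ] [292.6 175.2]
```

```bash
python3 -m jog '[0.6,0.1,0,-0.098,0,-0.04,0,0.6,0.2,0,-0.098,0,-0.08,0,0.6,0.3,0,-0.098,0,-0.111,0,0.6,0.45,0,-0.098,0,-0.111,0,0.6,0.54,0,-0.098,0,-0.111,0,0.6,0.54,0,-0.098,0,-0.111,0]'; python3 -c "
from h import *
o=env.get_obs();M=R.from_rotvec(o['orientation']).as_matrix(); print(M.round(3)); print((M.T@(np.array([.4385,.145,.021])-o['ee_pos'])/.2).round(3))
grab('wrist','w7.png')"
```

```text
time: 26.55
ee_pos: [0.4221, 0.1397, 0.0788]
orientation: [-0.024, 1.223, 0.032]
ft_force: [0.4, 0.7, -0.5]
opening: 0.803
[[ 0.341 -0.038  0.939]
 [ 0.011  0.999  0.036]
 [-0.94  -0.002  0.341]]
[ 0.3    0.024 -0.021]
```

View pics/w7.png

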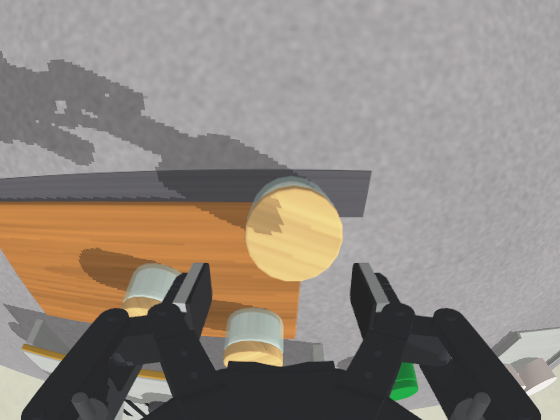

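The tool is tilted about 20°. The lid shows at (294,233), so I'll triangulate it against the earlier view.

Run:
```python
from h import *
f=grab('wrist'); o=env.get_obs()
o2,d2=ray(f,294.5,233.5,1)
for x in (.42,.425,.43):
  print(proj(f,(x,.145,.0545),1))
# earlier view rebuilt: camera fixed to TCP frame
M=R.from_rotvec(o['orientation']).as_matrix(); T=np.array(f['world_from_camera']); 
E=np.eye(4);E[:3,:3]=M;E[:3,3]=o['ee_pos']; C=np.linalg.inv(E)@T
E1=np.eye(4);E1[:3,:3]=R.from_rotvec([-0.035,1.575,0.035]).as_matrix();E1[:3,3]=[.4384,.1444,.1842]
g=dict(f);g['world_from_camera']=E1@C; o1,d1=ray(g,284.5,181.5,1)
A=np.c_[d1,-d2]; s=np.linalg.lstsq(A,o2-o1,rcond=None)[0]; print(o1+s[0]*d1,o2+s[1]*d2)
# rear/front rim of lid and base front
print('lid dia rows', [proj(f,p,1) for p in((.425-.026,.145,.0445),(.425+.026,.145,.0645))], 'obs 186..281')
```

```text
[290.2 232. ]
[289.7 238.7]
[289.2 245. ]
[0.42223103 0.14608372 0.0533096 ] [0.42208072 0.14754558 0.05330785]
lid dia rows [array([292. , 190.3]), array([287.5, 281.9])] obs 186..281
```

```bash
python3 -m jog '[0.6,0,0.034,-0.048,0,0,0,0.6,0.1,0.034,-0.048,0,0,0,0.6,0.2,0.034,-0.048,0,0,0,0.6,0.28,0.034,-0.048,0,0,0,0.6,0.29,0.034,-0.048,0,0,0,-1,0.29,0.034,-0.048,0,0,0,-1,0.29,0.034,-0.048,0,0,0,-1,0.29,0.034,-0.048,0,0,0,-1,0.29,0.034,-0.048,0,0,0,-1,0.29,0.034,-0.048,0,0,0]'; python3 -m jog '[-1,-0.1,0,0.03,0,0,0,-1,-0.2,0,0.07,0,0,0,-1,-0.3,0,0.1,0,0,0,-1,-0.4,0,0.13,0,0,0]'; python3 -c "
from h import *
grab('scene');f=grab('wrist','w8.png')
print(to((.49,.118,.1),np.radians(91.8)))"
```

```text
time: 27.65
ee_pos: [0.4363, 0.1482, 0.0243]
orientation: [-0.021, 1.216, 0.032]
ft_force: [4.4, -0.1, 6.9]
opening: 0.64
time: 28.05
ee_pos: [0.4313, 0.1478, 0.1087]
orientation: [-0.022, 1.219, 0.032]
ft_force: [0.6, -0.2, -2.1]
opening: 0.633
(array([ 0.148, -0.161,  0.239]), array([ 0.0009,  0.114 , -0.0013]))
```

Held at opening 0.633 with 2 N of weight. Now untilt, go above the spot and descend.

```bash
python3 -m jog '[-1,-0.05,-0.04,0.08,0,0.04,0,-1,-0.05,-0.1,0.16,0,0.08,0,-1,0.05,-0.161,0.239,0,0.114,0,-1,0.148,-0.161,0.239,0,0.114,0,-1,0.148,-0.161,0.239,0,0.114,0,-1,0.148,-0.161,0.239,0,0.114,0]'; python3 -c "
from h import *
grab('side','side9.png');grab('scene','scene9.png')
a=cv2.imread('pics/scene9.png')[130:350,200:460];b=cv2.imread('pics/side9.png')[110:330,120:380]
cv2.imwrite('pics/c9.png',np.hstack([cv2.resize(x,None,fx=1.5,fy=1.5,interpolation=2) for x in(a,b)]))
print(to((.49,.118,.036),np.radians(91.8)))"
```

```text
time: 28.75
ee_pos: [0.4885, 0.1173, 0.0982]
orientation: [-0.026, 1.574, 0.028]
ft_force: [-0.4, -0.1, -2.3]
opening: 0.636
(array([ 0.318, -0.002,  0.008]), array([ 0.0015, -0.0002, -0.0007]))
```

View pics/c9.png

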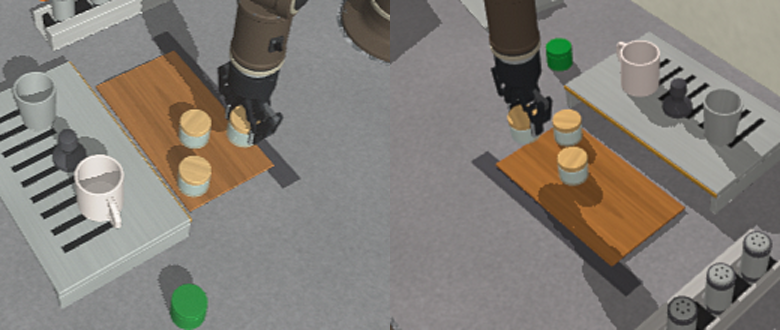

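The jar hangs roughly upright in the jaws and the tray still lies square over the strip. Descend.

```bash
python3 -m jog '[-1,0.1,0,0.008,0,0,0,-1,0.2,0,0.008,0,0,0,-1,0.29,0,0.008,0,0,0,-1,0.32,0,0.008,0,0,0,-1,0.32,0,0.008,0,0,0]'; python3 -m jog '[-1,0.01,0,0,0,0,0,-1,0.015,0,0,0,0,0]'; python3 -m jog '[-1,0.01,0,0,0,0,0,-1,0.015,0,0,0,0,0]'
```

```text
time: 29.35
ee_pos: [0.489, 0.1188, 0.0357]
orientation: [-0.028, 1.572, 0.031]
ft_force: [0.4, -0.7, -2.2]
opening: 0.634
time: 29.55
ee_pos: [0.4893, 0.1192, 0.0336]
orientation: [-0.029, 1.57, 0.031]
ft_force: [0.6, -0.0, -1.2]
opening: 0.634
time: 29.75
ee_pos: [0.4897, 0.1192, 0.0309]
orientation: [-0.029, 1.569, 0.031]
ft_force: [0.9, 0.2, -2.3]
opening: 0.633
```

```bash
python3 -m jog '[-1,0.01,0,0,0,0,0,-1,0.015,0,0,0,0,0]'; python3 -m jog '[-1,0.007,0,0,0,0,0,-1,0.01,0,0,0,0,0]'; python3 -m jog '[-1,0.006,0,0,0,0,0,-1,0.008,0,0,0,0,0]'
```

```text
time: 29.95
ee_pos: [0.4897, 0.1192, 0.0279]
orientation: [-0.028, 1.569, 0.031]
ft_force: [-0.4, -0.5, -1.8]
opening: 0.634
time: 30.15
ee_pos: [0.4896, 0.1191, 0.0256]
orientation: [-0.028, 1.57, 0.031]
ft_force: [-0.2, -0.1, -1.0]
opening: 0.635
time: 30.35
ee_pos: [0.4899, 0.1192, 0.0242]
orientation: [-0.028, 1.569, 0.031]
ft_force: [0.3, -0.0, 3.5]
opening: 0.632
```

```bash
python3 -m jog '[-1,0.007,0,0,0,0,0,-1,0.01,0,0,0,0,0]'; python3 -m jog '[0.5,-0.002,0,0,0,0,0,0.5,-0.002,0,0,0,0,0,0.5,-0.002,0,0,0,0,0,0.5,-0.2,0,0,0,0,0,0.5,-0.4,0,0,0,0,0,0.5,-0.6,0,0,0,0,0,0.4,-0.8,0,0,0,0,0,0.4,-0.9,0,0,0,0,0,0.4,-0.9,0,0,0,0,0]'; python3 -m jog '[0.4,-0.1,-0.9,0,0,0,0,0.4,-0.1,-0.9,0,0,0,0,0.4,-0.1,-0.9,0,0,0,0,0.4,-0.1,-0.9,0,0,0,0,0.4,-0.1,-0.9,0,0,0,0]'
python3 - <<'E'
from h import *
f=grab('wrist')
cv2.imwrite('pics/w10.png',cv2.cvtColor(f['image'],4))
print([(np.round(b['at'],3).tolist(),round(b['conf'],2)) for n in('shaker0','jar0') for b in env.boxes_of('wrist',n)])
print(to((.5,-.335,.23),np.radians(90)))
E
```

```text
time: 30.55
ee_pos: [0.4906, 0.1192, 0.0234]
orientation: [-0.028, 1.568, 0.031]
ft_force: [-2.6, -2.3, 19.2]
opening: 0.632
time: 31.45
ee_pos: [0.4918, 0.1194, 0.2065]
orientation: [-0.027, 1.562, 0.032]
ft_force: [-0.3, 0.1, -0.4]
opening: 0.699
time: 31.95
ee_pos: [0.4978, -0.066, 0.2252]
orientation: [-0.023, 1.563, 0.024]
ft_force: [0.3, 1.0, -0.4]
opening: 0.699
[([0.586, -0.323, 0.091], 0.96), ([0.585, -0.424, 0.05], 0.84), ([0.5, -0.323, 0.09], 0.74), ([0.426, -0.328, 0.093], 0.72), ([0.487, 0.106, 0.055], 0.92), ([0.704, 0.296, 0.036], 0.86), ([0.518, 0.032, 0.058], 0.85), ([0.573, 0.106, 0.059], 0.76)]
(array([-0.03 , -1.376, -0.041]), array([ 0.0121,  0.0022, -0.0011]))
```

View pics/w10.png

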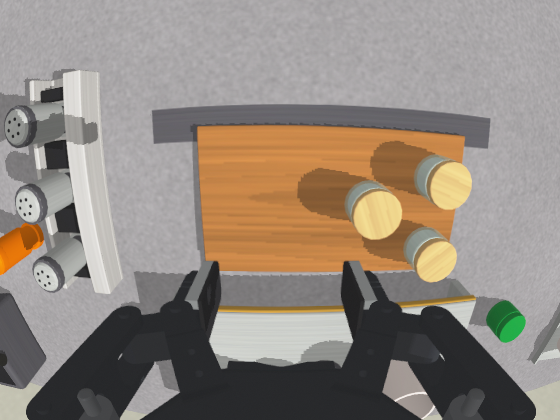

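All three jars stand upright: lids at (449,185), (377,215) and (436,260). The front edge of the tray is over the strip. Now the shakers.

```bash
python3 -m jog '[0.4,0,-0.9,0,0.006,0.002,0,0.4,0,-0.9,0,0.012,0.002,0,0.4,0,-0.9,0,0.012,0.002,0,0.4,0,-0.9,0,0.012,0.002,0,0.4,0,-0.9,0,0.012,0.002,0]'; python3 -m jog '[0.4,0,-0.4,0,0,0,0,0.4,0,-0.4,0,0,0,0,0.4,0,-0.4,0,0,0,0]'
python3 - <<'E'
from h import *
f=grab('wrist','w11.png')
print([(np.round(b['at'],4).tolist(),round(b['conf'],2),proj(f,b['at'],1)) for n in('shaker0',) for b in env.boxes_of('wrist',n)])
print(to((.59,-.33,.15),np.radians(91)))
E
```

```text
time: 32.6
ee_pos: [0.5041, -0.2429, 0.2232]
orientation: [0.005, 1.572, -0.001]
ft_force: [0.0, 1.3, -0.0]
opening: 0.7
time: 32.9
ee_pos: [0.503, -0.3259, 0.2219]
orientation: [0.007, 1.573, -0.005]
ft_force: [0.4, 0.6, -0.4]
opening: 0.702
[([0.4209, -0.3416, 0.1077], 0.64, array([260.2, 103.3])), ([0.4974, -0.3404, 0.1034], 0.64, array([263.6, 195.9])), ([0.5795, -0.4353, 0.0805], 0.61, array([175. , 268.1])), ([0.7376, -0.0056, 0.0791], 0.38, array([500.6, 351.6]))]
(array([ 0.36 , -0.045,  0.429]), array([-0.0064, -0.0006, -0.0013]))
```

View pics/w11.png

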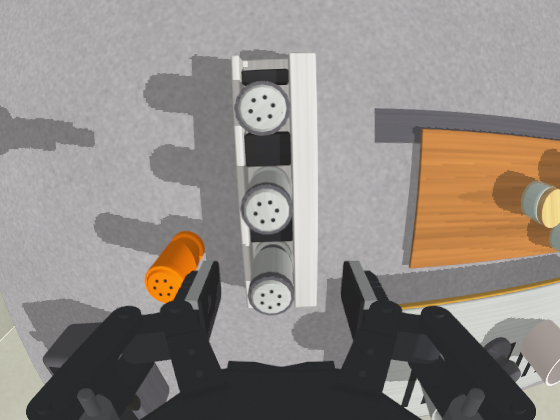

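Shaker tops are at (263,107), (267,209) and (270,294). I'll triangulate them with the w4 view.

Run:
```python
from h import *
f=grab('wrist'); o=env.get_obs()
E=np.eye(4);E[:3,:3]=R.from_rotvec(o['orientation']).as_matrix();E[:3,3]=o['ee_pos']; C=np.linalg.inv(E)@np.array(f['world_from_camera'])
E1=np.eye(4);E1[:3,:3]=R.from_rotvec([-0.018,1.567,.011]).as_matrix();E1[:3,3]=[.5325,-.1706,.2485]; g=dict(f);g['world_from_camera']=E1@C
for a,b in(((263,107),(108,84)),((267,209),(113,168)),((270,294),(127,247))):
    o2,d2=ray(f,*a,1);o1,d1=ray(g,*b,1); s=np.linalg.lstsq(np.c_[d1,-d2],o2-o1,rcond=None)[0]
    print(atz(f,*a,.109,1),'tri',((o1+s[0]*d1+o2+s[1]*d2)/2).round(4),'gap',np.linalg.norm(o1+s[0]*d1-o2-s[1]*d2).round(4))
sg=grab('scene'); sd=grab('side')
for a,b in(((291,102),(314,316)),((266,114),(341,293)),((241,124),(365,272))):
    o1,d1=ray(sg,*a);o2,d2=ray(sd,*b); s=np.linalg.lstsq(np.c_[d1,-d2],o2-o1,rcond=None)[0]; print('fixed cams',((o1+s[0]*d1+o2+s[1]*d2)/2).round(4))
print([(atz(f,u,v,.046,1)) for u,v in((317,54),(317,305),(234,60),(252,305))])
print(o['ee_pos'],to((.592,-.33,.16),np.radians(91)))
```

```text
[ 0.4252 -0.3346  0.109 ] tri [ 0.4255 -0.3345  0.1122] gap 0.0006
[ 0.5085 -0.3323  0.109 ] tri [ 0.5061 -0.3319  0.1156] gap 0.0007
[ 0.5915 -0.3309  0.109 ] tri [ 0.5902 -0.3308  0.1102] gap 0.0008
fixed cams [ 0.4221 -0.3401  0.1047]
fixed cams [ 0.5115 -0.3369  0.0996]
fixed cams [ 0.5959 -0.3355  0.1001]
[array([ 0.3718, -0.2855,  0.046 ]), array([ 0.6483, -0.2777,  0.046 ]), array([ 0.3774, -0.3656,  0.046 ]), array([ 0.6478, -0.3547,  0.046 ])]
[ 0.50459239 -0.32018531  0.22235208] (array([ 0.314, -0.05 ,  0.437]), array([-0.0057, -0.0003, -0.0012]))
```

```bash
python3 -m jog '[0.4,0,-0.06,0.15,-0.006,0,0,0.4,0.1,-0.06,0.3,-0.006,0,0,0.4,0.25,-0.06,0.433,-0.006,0,0,0.4,0.31,-0.06,0.433,-0.006,0,0,0.4,0.31,-0.06,0.433,-0.006,0,0]'; python3 -c "
from h import *
f=grab('wrist');print(proj(f,(.591,-.331,.109),1))
print(to((.591,-.331,.065),np.radians(91)))"
```

```text
time: 33.65
ee_pos: [0.5903, -0.3295, 0.1579]
orientation: [-0.011, 1.576, 0.022]
ft_force: [-0.1, -0.2, 0.5]
opening: 0.7
[278.4 234.4]
(array([ 0.475, -0.003,  0.004]), array([ 0.0007, -0.001 , -0.0015]))
```

```bash
python3 -m jog '[0.4,0.1,-0.004,0.004,0,-0.001,-0.0015,0.4,0.2,-0.004,0.004,0,-0.001,-0.0015,0.4,0.3,-0.004,0.004,0,-0.001,-0.0015,0.4,0.4,-0.004,0.004,0,-0.001,-0.0015,0.4,0.475,-0.004,0.004,0,-0.001,-0.0015,0.4,0.475,-0.004,0.004,0,-0.001,-0.0015,-1,0.475,-0.004,0.004,0,-0.001,-0.0015,-1,0.475,-0.004,0.004,0,-0.001,-0.0015,-1,0.475,-0.004,0.004,0,-0.001,-0.0015,-1,0.475,-0.004,0.004,0,-0.001,-0.0015,-1,0.475,-0.004,0.004,0,-0.001,-0.0015]'; python3 -m jog '[-1,-0.03,0,0,0,0,0,-1,-0.06,0,0,0,0,0,-1,-0.1,0,0,0,0,0,-1,-0.15,0,0,0,0,0,-1,-0.2,0,0,0,0,0,-1,-0.3,0,0,0,0,0,-1,-0.4,0,0,0,0,0,-1,-0.45,0,0,0,0,0]'; python3 -c "
from h import *
print(to((.577,-.118,.155),np.radians(91.5)))"
```

```text
time: 34.8
ee_pos: [0.5917, -0.3327, 0.0666]
orientation: [-0.017, 1.568, 0.013]
ft_force: [-0.6, -5.1, 6.7]
opening: 0.5
time: 35.6
ee_pos: [0.5924, -0.3315, 0.1588]
orientation: [-0.017, 1.566, 0.014]
ft_force: [0.9, -0.6, -0.8]
opening: 0.503
(array([ 0.017,  1.069, -0.056]), array([-0.002 ,  0.0013,  0.0006]))
```

```bash
python3 -m jog '[-1,0,0.1,-0.01,0,0.001,0,-1,0,0.3,-0.02,-0.001,0.001,0,-1,0,0.5,-0.03,-0.002,0.001,0,-1,0,0.7,-0.04,-0.002,0.001,0,-1,0,0.9,-0.056,-0.002,0.001,0,-1,0,1,-0.056,-0.002,0.001,0,-1,0,1,-0.056,-0.002,0.001,0]'; python3 -c "
from h import *
print(to((.577,-.118,.071),np.radians(91.5)))"
```

```text
time: 36.3
ee_pos: [0.5768, -0.1254, 0.158]
orientation: [-0.025, 1.571, 0.027]
ft_force: [-0.7, 0.0, -0.5]
opening: 0.505
(array([0.435, 0.036, 0.002]), array([ 0.0023,  0.    , -0.0004]))
```

```bash
python3 -m jog '[-1,0.1,0.036,0.002,0.002,0,0,-1,0.2,0.036,0.002,0.002,0,0,-1,0.3,0.036,0.002,0.002,0,0,-1,0.4,0.036,0.002,0.002,0,0,-1,0.43,0.036,0.002,0.002,0,0,-1,0.435,0.036,0.002,0.002,0,0]'; python3 -m jog '[-1,0.008,0,0,0,0,0,-1,0.012,0,0,0,0,0]'; python3 -m jog '[-1,0.006,0,0,0,0,0,-1,0.008,0,0,0,0,0]'
```

```text
time: 36.9
ee_pos: [0.576, -0.1181, 0.07]
orientation: [-0.02, 1.573, 0.022]
ft_force: [0.3, -0.1, 0.0]
opening: 0.497
time: 37.1
ee_pos: [0.5764, -0.1182, 0.0683]
orientation: [-0.02, 1.572, 0.022]
ft_force: [-0.1, 0.0, -1.7]
opening: 0.506
time: 37.3
ee_pos: [0.577, -0.1184, 0.0675]
orientation: [-0.02, 1.571, 0.022]
ft_force: [0.3, -1.0, 4.6]
opening: 0.505
```

```bash
python3 -m jog '[0.4,0,0,0,0,0,0,0.4,0,0,0,0,0,0,0.4,0,0,0,0,0,0,0.4,-0.1,0,0,0,0,0,0.4,-0.3,0,0,0,0,0,0.4,-0.45,0,0,0,0,0,0.4,-0.5,0,0,0,0,0]'; python3 -c "
from h import *
print(to((.508,-.333,.16),np.radians(91)))"
```

```text
time: 38.0
ee_pos: [0.5787, -0.1187, 0.1711]
orientation: [-0.021, 1.565, 0.021]
ft_force: [0.8, 0.1, 0.2]
opening: 0.7
(array([ 0.053, -1.062, -0.382]), array([ 0.0029,  0.0017, -0.0001]))
```

```bash
python3 -m jog '[0.4,0,-1,-0.37,0.003,0.002,0,0.4,0,-1,-0.37,0.003,0.002,0,0.4,0,-1,-0.37,0.003,0.002,0,0.4,0,-1,-0.37,0.003,0.002,0,0.4,0,-1,-0.37,0.003,0.002,0,0.4,0,-1,-0.37,0.003,0.002,0]'; python3 -c "
from h import *
f=grab('wrist','w12.png');print([proj(f,p,1) for p in((.508,-.333,.109),(.4247,-.335,.109))])
g=cv2.cvtColor(f['image'],6)
print([(np.round(b['at'],4).tolist(),round(b['conf'],2)) for b in env.boxes_of('wrist','shaker0')])
print(to((.508,-.333,.065),np.radians(91)))"
```

```text
time: 38.6
ee_pos: [0.508, -0.3236, 0.1698]
orientation: [-0.01, 1.573, 0.009]
ft_force: [0.8, -0.9, -0.5]
opening: 0.699
[array([267.3, 226.4]), array([264.7,  99.7])]
[([0.5753, -0.4311, 0.0685], 0.91), ([0.5711, -0.1385, 0.0857], 0.82), ([0.4247, -0.3403, 0.1056], 0.73), ([0.4978, -0.3343, 0.101], 0.6)]
(array([ 0.525, -0.07 , -0.012]), array([ 0.0001, -0.0004, -0.0005]))
```

View pics/w12.png

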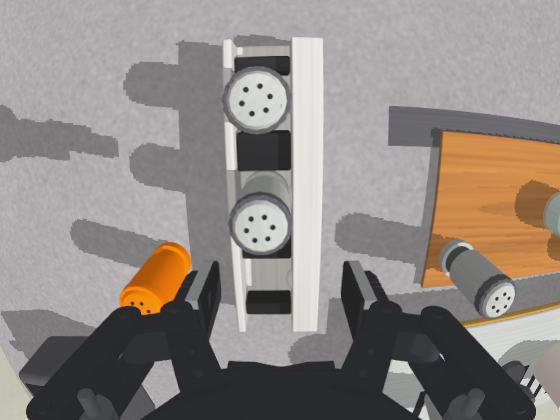

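The placed shaker stands on the tray with its foot at (455,255). The tops of the remaining two are at (261,224) and (257,99), about 3 mm further to −y than I estimated. Corrected targets are y −0.336 and −0.339.

```bash
python3 -m jog '[0.4,0,-0.086,-0.01,0,0,0,0.4,0.1,-0.086,-0.01,0,0,0,0.4,0.2,-0.086,-0.01,0,0,0,0.4,0.3,-0.086,-0.01,0,0,0,0.4,0.42,-0.086,-0.01,0,0,0,0.4,0.52,-0.086,-0.01,0,0,0,0.4,0.52,-0.086,-0.01,0,0,0,-1,0.52,-0.086,-0.01,0,0,0,-1,0.52,-0.086,-0.01,0,0,0,-1,0.52,-0.086,-0.01,0,0,0,-1,0.52,-0.086,-0.01,0,0,0,-1,0.52,-0.086,-0.01,0,0,0]'; python3 -m jog '[-1,-0.03,0,0,0,0,0,-1,-0.06,0,0,0,0,0,-1,-0.1,0,0,0,0,0,-1,-0.15,0,0,0,0,0,-1,-0.2,0,0,0,0,0,-1,-0.3,0,0,0,0,0,-1,-0.4,0,0,0,0,0,-1,-0.45,0,0,0,0,0]'; python3 -c "
from h import *
print(to((.482,-.118,.155),np.radians(91.5)))"
```

```text
time: 39.9
ee_pos: [0.5087, -0.3365, 0.0666]
orientation: [-0.013, 1.571, 0.015]
ft_force: [-0.6, -0.8, 0.7]
opening: 0.503
time: 40.7
ee_pos: [0.5097, -0.3364, 0.159]
orientation: [-0.014, 1.569, 0.015]
ft_force: [0.2, -0.8, -1.2]
opening: 0.502
(array([ 0.02 ,  1.094, -0.118]), array([-0.0025,  0.0005, -0.0001]))
```

```bash
python3 -m jog '[-1,0,0.1,-0.01,0,0,0,-1,0,0.3,-0.03,-0.001,0,0,-1,0,0.5,-0.05,-0.002,0,0,-1,0,0.7,-0.07,-0.002,0,0,-1,0,0.9,-0.1,-0.002,0,0,-1,0,1,-0.118,-0.002,0,0,-1,0,1,-0.118,-0.002,0,0]'; python3 -c "
from h import *
print(to((.482,-.118,.071),np.radians(91.5)))"
```

```text
time: 41.4
ee_pos: [0.482, -0.1328, 0.1593]
orientation: [-0.022, 1.569, 0.025]
ft_force: [-0.0, 0.3, -2.1]
opening: 0.503
(array([0.442, 0.073, 0.002]), array([ 0.0012,  0.0005, -0.0006]))
```

```bash
python3 -m jog '[-1,0,0.073,0.002,0.001,0,0,-1,0.1,0.073,0.002,0.001,0,0,-1,0.2,0.073,0.002,0.001,0,0,-1,0.3,0.073,0.002,0.001,0,0,-1,0.4,0.073,0.002,0.001,0,0,-1,0.435,0.073,0.002,0.001,0,0,-1,0.442,0.073,0.002,0.001,0,0]'; python3 -m jog '[-1,0.008,0,0,0,0,0,-1,0.012,0,0,0,0,0]'; python3 -m jog '[-1,0.006,0,0,0,0,0,-1,0.008,0,0,0,0,0]'
```

```text
time: 42.1
ee_pos: [0.4816, -0.1184, 0.0703]
orientation: [-0.019, 1.571, 0.022]
ft_force: [-0.1, -0.3, -1.2]
opening: 0.501
time: 42.3
ee_pos: [0.4821, -0.1188, 0.0685]
orientation: [-0.019, 1.57, 0.022]
ft_force: [0.1, -0.3, -2.1]
opening: 0.499
time: 42.5
ee_pos: [0.4826, -0.1189, 0.0675]
orientation: [-0.019, 1.569, 0.022]
ft_force: [0.2, -0.4, 2.6]
opening: 0.501
```

```bash
python3 -m jog '[0.4,0,0,0,0,0,0,0.4,0,0,0,0,0,0,0.4,0,0,0,0,0,0,0.4,-0.1,0,0,0,0,0,0.4,-0.3,0,0,0,0,0,0.4,-0.45,0,0,0,0,0,0.4,-0.5,0,0,0,0,0]'; python3 -m jog '[0.4,0,-1,-0.27,0.003,0.002,0,0.4,0,-1,-0.27,0.003,0.002,0,0.4,0,-1,-0.27,0.003,0.002,0,0.4,0,-1,-0.27,0.003,0.002,0,0.4,0,-1,-0.27,0.003,0.002,0,0.4,0,-1,-0.27,0.003,0.002,0]'; python3 -c "
from h import *
print(to((.4255,-.339,.065),np.radians(91.2)))"
```

```text
time: 43.2
ee_pos: [0.484, -0.1193, 0.1707]
orientation: [-0.02, 1.564, 0.021]
ft_force: [0.4, -0.6, 0.3]
opening: 0.699
time: 43.8
ee_pos: [0.4339, -0.3223, 0.1694]
orientation: [-0.009, 1.571, 0.01]
ft_force: [-0.5, 0.8, -1.3]
opening: 0.7
(array([ 0.522, -0.083, -0.043]), array([-0.0027, -0.0002, -0.0002]))
```

```bash
python3 -m jog '[0.4,0,-0.082,-0.043,-0.002,0,0,0.4,0.1,-0.082,-0.043,-0.002,0,0,0.4,0.2,-0.082,-0.043,-0.002,0,0,0.4,0.3,-0.082,-0.043,-0.002,0,0,0.4,0.42,-0.082,-0.043,-0.002,0,0,0.4,0.52,-0.082,-0.043,-0.002,0,0,0.4,0.52,-0.082,-0.043,-0.002,0,0,-1,0.52,-0.082,-0.043,-0.002,0,0,-1,0.52,-0.082,-0.043,-0.002,0,0,-1,0.52,-0.082,-0.043,-0.002,0,0,-1,0.52,-0.082,-0.043,-0.002,0,0,-1,0.52,-0.082,-0.043,-0.002,0,0]'; python3 -m jog '[-1,-0.03,0,0,0,0,0,-1,-0.06,0,0,0,0,0,-1,-0.1,0,0,0,0,0,-1,-0.15,0,0,0,0,0,-1,-0.2,0,0,0,0,0,-1,-0.3,0,0,0,0,0,-1,-0.45,0,0,0,0,0,-1,-0.6,0,0,0,0,0,-1,-0.7,0,0,0,0,0,-1,-0.8,0,0,0,0,0,-1,-0.85,0,0,0,0,0]'; python3 -c "
from h import *
print(to((.53,-.05,.235),np.radians(91.5)))"
```

```text
time: 45.0
ee_pos: [0.4257, -0.3388, 0.0659]
orientation: [-0.014, 1.571, 0.015]
ft_force: [-0.8, 0.6, 0.9]
opening: 0.504
time: 46.1
ee_pos: [0.4264, -0.3384, 0.2384]
orientation: [-0.015, 1.568, 0.015]
ft_force: [0.7, 0.4, -1.4]
opening: 0.501
(array([0.018, 1.432, 0.546]), array([-0.0022,  0.0008,  0.0001]))
```

```bash
python3 -m jog '[-1,0,0.1,0.05,0,0,0,-1,0,0.3,0.15,-0.001,0,0,-1,0,0.5,0.25,-0.002,0,0,-1,0,0.7,0.35,-0.002,0,0,-1,0,0.9,0.45,-0.002,0,0,-1,0,1,0.546,-0.002,0,0,-1,0,1,0.546,-0.002,0,0]'; python3 -c "
from h import *
print(to((.53,-.05,.072),np.radians(91.5)))"
```

```text
time: 46.8
ee_pos: [0.5337, -0.1309, 0.2384]
orientation: [-0.024, 1.568, 0.028]
ft_force: [-0.3, -0.7, -3.0]
opening: 0.502
(array([ 0.833,  0.403, -0.008]), array([ 0.0022,  0.001 , -0.0007]))
```

```bash
python3 -m jog '[-1,0,0.2,-0.008,0.002,0.001,0,-1,0,0.403,-0.008,0.002,0.001,0,-1,0,0.403,-0.008,0.002,0.001,0,-1,0.15,0.403,-0.008,0.002,0.001,0,-1,0.3,0.403,-0.008,0.002,0.001,0,-1,0.45,0.403,-0.008,0.002,0.001,0,-1,0.6,0.403,-0.008,0.002,0.001,0,-1,0.75,0.403,-0.008,0.002,0.001,0,-1,0.82,0.403,-0.008,0.002,0.001,0,-1,0.83,0.403,-0.008,0.002,0.001,0,-1,0.833,0.403,-0.008,0.002,0.001,0]'; python3 -m jog '[-1,0.008,0,0,0,0,0,-1,0.012,0,0,0,0,0]'; python3 -m jog '[-1,0.008,0,0,0,0,0,-1,0.011,0,0,0,0,0]'
```

```text
time: 47.9
ee_pos: [0.5302, -0.0503, 0.0725]
orientation: [-0.019, 1.571, 0.022]
ft_force: [-0.6, -0.1, -1.5]
opening: 0.502
time: 48.1
ee_pos: [0.5311, -0.0505, 0.0713]
orientation: [-0.019, 1.568, 0.022]
ft_force: [0.0, 0.6, -2.2]
opening: 0.506
time: 48.3
ee_pos: [0.5316, -0.0506, 0.0697]
orientation: [-0.019, 1.567, 0.022]
ft_force: [-0.5, -0.0, -1.1]
opening: 0.501
```

Expected contact is at about 0.067.

```bash
python3 -m jog '[-1,0.008,0,0,0,0,0,-1,0.011,0,0,0,0,0]'; python3 -m jog '[-1,0.004,0,0,0,0,0,-1,0.006,0,0,0,0,0]'
```

```text
time: 48.5
ee_pos: [0.5316, -0.0505, 0.0675]
orientation: [-0.019, 1.567, 0.022]
ft_force: [-0.5, -1.1, -2.1]
opening: 0.501
time: 48.7
ee_pos: [0.5319, -0.0506, 0.0668]
orientation: [-0.019, 1.566, 0.022]
ft_force: [-1.0, 0.9, 8.1]
opening: 0.506
```

```bash
python3 -m jog '[0.35,0,0,0,0,0,0,0.35,0,0,0,0,0,0,0.35,0,0,0,0,0,0,0.35,-0.1,0,0,0,0,0,0.35,-0.3,0,0,0,0,0,0.35,-0.5,0,0,0,0,0,0.35,-0.7,0,0,0,0,0,0.35,-0.8,0,0,0,0,0,0.35,-0.8,0,0,0,0,0]'; python3 -m jog '[0.35,0,0,-0.2,0,0,0,0.35,0,0,-0.4,0,0,0,0.35,0,0,-0.4,0,0,0,0.35,0,0,-0.4,0,0,0]'; python3 -c "
from h import *
f=grab('wrist','w13.png');f=grab('side','s13.png');f=grab('scene','e13.png')
a=cv2.imread('pics/e13.png')[130:350,200:460];b=cv2.imread('pics/s13.png')[110:330,120:380]
cv2.imwrite('pics/c13.png',np.hstack([cv2.resize(x,None,fx=1.5,fy=1.5,interpolation=2) for x in(a,b)]))"
```

```text
time: 49.6
ee_pos: [0.533, -0.0509, 0.2302]
orientation: [-0.02, 1.56, 0.021]
ft_force: [0.3, 0.4, -0.3]
opening: 0.676
time: 50.0
ee_pos: [0.4525, -0.0531, 0.229]
orientation: [-0.02, 1.561, 0.021]
ft_force: [0.5, -0.3, 0.1]
opening: 0.674
```

View pics/w13.png

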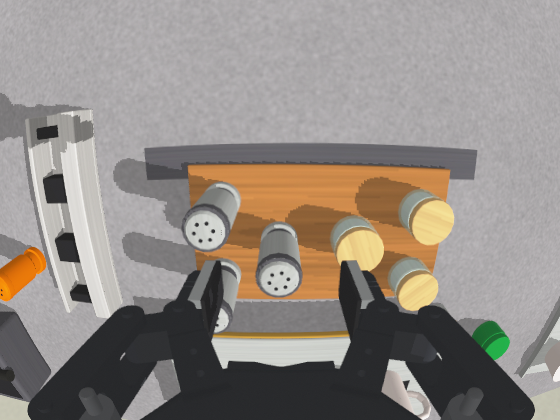

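View pics/c13.png

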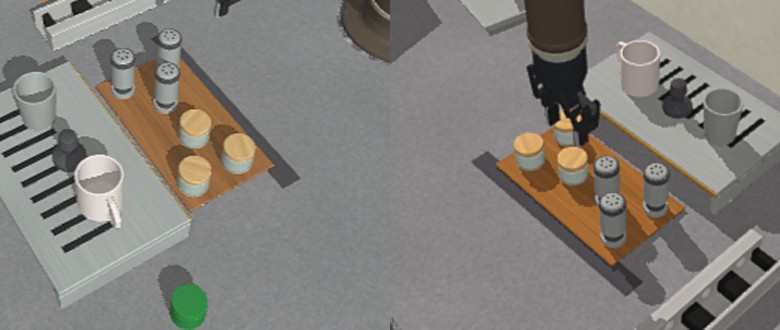

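Six pieces stand upright on the tray, the rail is empty, and the riser things, the green jar and the orange shaker look undisturbed. One numeric check of the tray against the strip before signing off.

Run:
```python
from h import *
from front import edge
f=grab('wrist'); us=range(200,440,8)
P=edge(f,us); k=np.polyfit(P[:,1],P[:,0],1)
g=cv2.GaussianBlur(cv2.cvtColor(f['image'],6),(1,5),0).astype(float)
Q=np.array([atz(f,u,128+np.argmin(np.diff(g[128:160,u]))+.5,0,1)[:2] for u in us]); q=np.polyfit(Q[:,1],Q[:,0],1)
print('tray yaw',np.degrees(-k[0]),'x0',k[1],'strip yaw',np.degrees(-q[0]),'centre x0',q[1]+.02)
print('corners',[atz(f,u,v,.009,1) for u,v in((188,164),(449,169))])
```

```text
tray yaw 1.2508495085660554 x0 0.43788924365312376 strip yaw 1.9369036416929846 centre x0 0.4346731069578373
corners [array([ 0.4431, -0.161 ,  0.009 ]), array([0.4369, 0.1564, 0.009 ])]
```

```bash
python3 -c "
from cell import env
print(env.sign_off(), env.get_obs()['time'])"
```

```text
the job is handed in; nothing more can be done
the job is handed in; nothing more can be done
```

The job is handed in at about 50 s of the 210 s. The tray is drawn out over the strip, and all three jars and all three shakers stand upright on it.

- **Tray:** in the last check the front edge was 3 mm from the strip's centre line, with its whole length over the strip. It was turned about 0.7° from square to the strip. That was 0.3° right after the drag, so it shifted slightly later, and I did not correct it.
- **Knocked jar:** one jar already placed on the tray was knocked off its front-left corner and was left leaning on the edge. I gripped it with the tool tilted, set it upright and placed it again further in.
- **Last pictures:** all six pieces stood upright with their feet on the tray. One shaker was partly hidden by a finger in the wrist view, but it was clear in the other two. The rail was empty, and the things on the riser, the green jar and the orange shaker looked undisturbed.
- **Forces:** the wrist force peaked at about 36 N in the readings, while finding contact with the tray. The fingers were clear of everything at hand-in.

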